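# Make up two inspection kits of turned parts

### The arm

A 6-joint arm with a two-finger parallel gripper is mounted at the origin on the work surface. World frame = base frame: x ahead of the robot, y to its left, z up, the work surface at z = 0. Lengths are in mm, angles in rad, forces in N, time in s.
With the tool pointing down it reaches from about 300 to 875 mm from the base axis. Payload 4.2 kg.
Tool frame: the origin (TCP) lies on the centre line of the jaws, within the pads' length; the fingertips stand r.tip_extent ahead of it and the grasp point (between the pads) is the TCP (r.tip_extent is the distance from the TCP to the fingertips, in mm); x points along the fingers, y is the direction in which the jaws open and shut, and the axes are right-handed (so a half turn about x gives the same grasp; the last joint's range is limited). The gripper opens to 85 mm and grips with 20 to 120 N. Pads are 22 mm wide; open, the fingers measure 114 mm over their backs; the gripper's body (76 mm by 85 mm) begins 54 mm behind the grasp point. The pads swing forward as they close: fully open they stand 13 mm farther back than shut.
Start: joints at [-1.201, 0.32, 1.565, -0, 1.257, -0.02], TCP at [218.505, -531.879, 250.338] pointing down, gripper open.
Joint ranges: [-3.11, 3.11], [-0.84, 2.01], [0.21, 2.61], [-1.34, 4.49], [0.05, 2.63], [-2.56, 2.56]. Speed limits (rad/s): [2.57, 2.57, 3.14, 3.14, 3.14, 3.14].

### API

Orientations are given as a rotation vector (axis times angle).
In Python, from bench import readout, eyes, workorder, r gives the robot as it stands.
- The arm moves only by the tool jog_arm, never from a script. Its argument "increments" is a list of rows, each a list of 6 numbers: the shift along the tool's x, y, z in cm, then the turn, a rotation vector about the tool's x, y, z in degrees. A call has 1 to 20 rows; each row shifts and turns the pose as measured when the row begins, along the tool's axes as they then stand; what a row does not reach is not made up. A row lasts 1/8 s, in which the tool goes at most 62.5 mm and 10.7 degrees, less where a joint would pass 70% of its speed; a pose out of reach is approached as far as the arm can. A call with a gripper value outside its range is refused whole. "gripper" is the closure in counts, from 0 (fully open) to 255 (shut), set as the call begins (left out, the last holds). The fingers move at their own pace and stop on an object; "force" is the grip in N (left out, the last holds). Time passes only in rows, so rows that do not move let the fingers close. It gives the time, the measured TCP pose, the force and the opening at its end, in the units of the state.
- readout.observe(): the state, without advancing time (a new reading comes with each control period).
- eyes.camera(name): name is "scene" or "top"; returns (picture, depth): 384x512x3 uint8, red, green, blue; 384x512 float32, mm along the optical axis (not along the pixel's ray), 0 where there is no reading.
- eyes.camera_params(name): a dict with "fx", "fy", "cx", "cy" (pixels), "camera_from_world" (4x4, takes a point from world to camera coordinates). Camera axes: x right, y down, z forward; pixel columns grow to the right and rows downward; lengths in mm; the calibration is good to about 2 mm. A picture is of the moment at which its call begins. camera_params takes no time and is no camera call.
- workorder.sign_off(): hands the job in, once; it reports no verdict.
The state is a dict: "clock": time; "joint_positions": joint angles; "joint_velocities": joint speeds; "tau": joint torques, N m; "tool_pos": TCP position; "eef_rot": TCP orientation; "wrist_force": force on the tool from outside, world axes, zero at the start; "wrist_torque": the same for the moment, N m; "grip_width": opening from 0.0 (shut) to 1.0 (fully open).
Only numpy, scipy, OpenCV 4.12 (cv2) and the standard library are available. Lean on these libraries where they do the work, as an engineer would, in place of code of your own. Each camera call takes 0.05 s, during which the arm holds its last target.

### The job

Make up the two inspection kits from the turned parts on the black mat: the wide sleeve, the short pin and the hex spacer go into the three-bay tray, the narrow sleeve and the tall pin into the two-bay tray. Stand each part upright and flat on the floor of a bay of its own (any bay of the right tray), setting it down without dropping it. Leave the spool-shaped setting master on the mat, and the vee block and the bottle beside the work, where they are.

Things in the scene. Friction and masses are not known exactly. Their poses are not given: they have to be found in the camera images.
- wide_sleeve_mid (a point): Wide sleeve: plain brass tube standing upright on the 3 mm black mat, 44 mm outside diameter, 28 mm bore, 40 mm high, about 300 g. Point at its centre, half-way up on its axis; z along its axis, up when it stands. Goes into the three-bay tray.
- short_pin_mid (a point): Short pin: steel, round, standing on a flange foot 32 mm in diameter and 8 mm high; above it a stubby shaft 24 mm in diameter; 40 mm high in all, about 160 g. Point at its centre, half-way up on its axis; z along its axis, up when it stands. Goes into the three-bay tray.
- hex_spacer_mid (a point): Hex spacer: upright steel hexagonal prism, 36 mm across flats, 41.6 mm across corners, 40 mm high, with a dark bore shown at the top, about 300 g. Point at its centre, half-way up on its axis; z along its axis, up when it stands. Two of its six flats face its +x and -x; the others follow every 60 degrees. Goes into the three-bay tray.
- narrow_sleeve_mid (a point): Narrow sleeve: plain brass tube standing upright, 32 mm outside diameter, 18 mm bore, 40 mm high, about 185 g. Point at its centre, half-way up on its axis; z along its axis, up when it stands. Goes into the two-bay tray.
- tall_pin_mid (a point): Tall pin: steel, round, standing on a flange foot 32 mm in diameter and 8 mm high; above it a slim shaft 16 mm in diameter; 70 mm high in all, about 150 g. Point at its centre, half-way up on its axis; z along its axis, up when it stands. Goes into the two-bay tray.
- tray_three: Three-bay tray: fixed pale wooden tray with black bay floors, 68 mm (its x) by 196 mm (its y). A row of three square bays along its y axis, each 60 x 60 mm inside, centres at y = -64, 0 and +64 mm, x = 0. Walls 4 mm thick; bay floor 4 mm and wall tops 10 mm above the table. Origin at the centre of its underside, on the table; z up.
- tray_two: Two-bay tray: fixed pale wooden tray with black bay floors, 68 mm (its x) by 132 mm (its y). A row of two square bays along its y axis, each 60 x 60 mm inside, centres at y = -32 and +32 mm, x = 0. Walls 4 mm thick; bay floor 4 mm and wall tops 10 mm above the table. Origin at the centre of its underside, on the table; z up.
- spool_mid (a point): Spool-shaped setting master, stands in the row with the stock, not part of a kit: two steel discs 42 mm in diameter and 12 mm thick joined by a 20 mm neck, 42 mm high. Point at its centre. Leave it where it is.
- vee_block_mid (a point): Bystander: dark steel vee block, 70 x 60 x 44 mm, on the table beside the work. Point at its centre. Leave it where it is.
- cleaner_mid (a point): Bystander: closed white plastic bottle, 52 mm in diameter, 120 mm high, on the table beside the work. Point at its centre, half-way up. Leave it where it is.
There are look-alikes about, which are no part of the job. What is shaped like the part that bears hex_spacer_mid but pink, red or turquoise is not meant.

How it is judged:
By the outcome, as a careful person would: the job done as asked, in the order asked, and still so for the second after the job is handed in, with the robot touching nothing.
It also fails if it takes over 112 s, if anything falls off the work surface, if the arm or the gripper's body presses on something with over 40 N, if the wrist force passes 120 N, or if a joint passes its speed limit or range.

## Working session

There is one attempt and no reset: what is moved stays moved. The work goes in short steps, Python scripts to look and compute and a tool call to move; the robot and the scene stay as the last step left them, time stands still between calls to the robot, and variables do not carry over. Pictures are saved under pics/ and viewed, and the job is handed in when it is done.

Besides the shell and the picture viewer there is one more tool, called after "Emit:" in YAML: its name, and indented under it one key for each argument. jog_arm: Moves the arm, as the interface text tells. Its arguments: {"type":"object","properties":{"increments":{"type":"array"},"gripper":{"type":"number"},"force":{"type":"number"}},"required":["increments"]}

```bash
ls; mkdir -p pics
python3 - <<'E'
from bench import readout, eyes, workorder, r
import cv2,numpy as np
print(readout.observe()); print(r.tip_extent)
for n in("scene","top"):
    p,d=eyes.camera(n); np.savez(f"{n}0.npz",p=p,d=d)
    cv2.imwrite(f"pics/{n}0.png",cv2.resize(p[:,:,::-1],(800,600),interpolation=cv2.INTER_CUBIC))
    print(eyes.camera_params(n))
E
```

```text
pics
{'clock': 0.0, 'joint_positions': array([-1.20097083e+00,  3.20276111e-01,  1.56567945e+00, -8.15296291e-06,
        1.25736144e+00, -1.99879392e-02]), 'joint_velocities': array([-1.43348690e-04,  1.60341280e-03,  6.56726229e-05, -1.42258987e-03,
        9.11890956e-04, -8.19149230e-04]), 'tau': array([-4.14845796e-03, -4.15529716e+01, -2.34164429e+01, -6.30237373e-04,
        8.18930537e-03,  1.32154571e-05]), 'tool_pos': array([ 218.35678181, -531.45564508,  249.49111618]), 'eef_rot': array([ 2.00805265,  0.39821695, -2.00868259]), 'wrist_force': array([ 0.99318963, -0.40160026, -0.24098567]), 'wrist_torque': array([-0.00936956,  0.02232877,  0.04381256]), 'grip_width': 1.0031071637466975}
19.0
{'fx': 491.4390359212056, 'fy': 491.4390359212056, 'cx': 256.8771967672209, 'cy': 194.02978123504502, 'camera_from_world': array([[ 6.68969811e-01,  7.43093169e-01, -1.70860745e-02,
        -3.16649439e+02],
       [ 4.38532578e-01, -4.13140503e-01, -7.98125368e-01,
        -1.62054250e+02],
       [-6.00140459e-01,  5.26428976e-01, -6.02249087e-01,
         1.69229676e+03],
       [ 0.00000000e+00,  0.00000000e+00,  0.00000000e+00,
         1.00000000e+00]])}
{'fx': 385.7878776294394, 'fy': 385.7878776294394, 'cx': 258.1127331714059, 'cy': 185.52396600398924, 'camera_from_world': array([[-1.19354103e-02, -9.99928767e-01,  8.44073110e-05,
         1.89234137e+01],
       [-9.79473409e-01,  1.16742629e-02, -2.01235068e-01,
         4.76945401e+02],
       [ 2.01219748e-01, -2.48449782e-03, -9.79542975e-01,
         1.15786504e+03],
       [ 0.00000000e+00,  0.00000000e+00,  0.00000000e+00,
         1.00000000e+00]])}
```

View pics/top0.png

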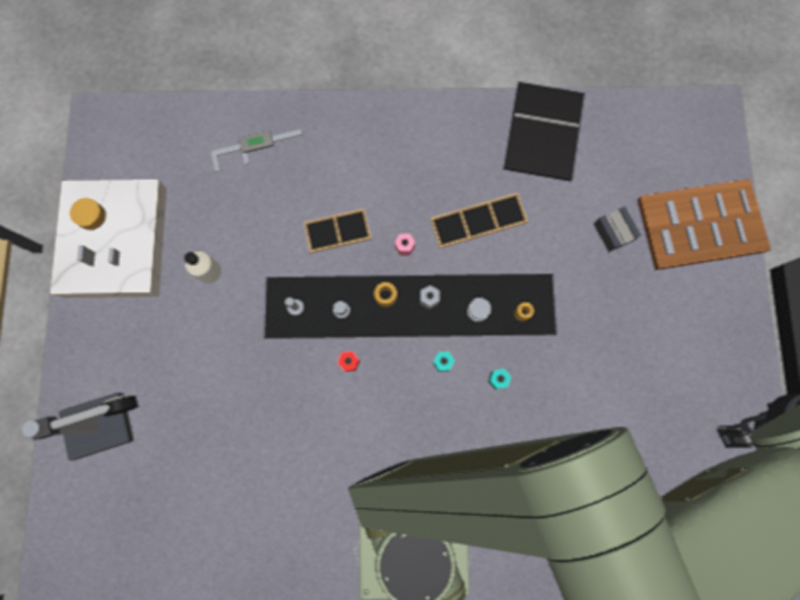

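View pics/scene0.png

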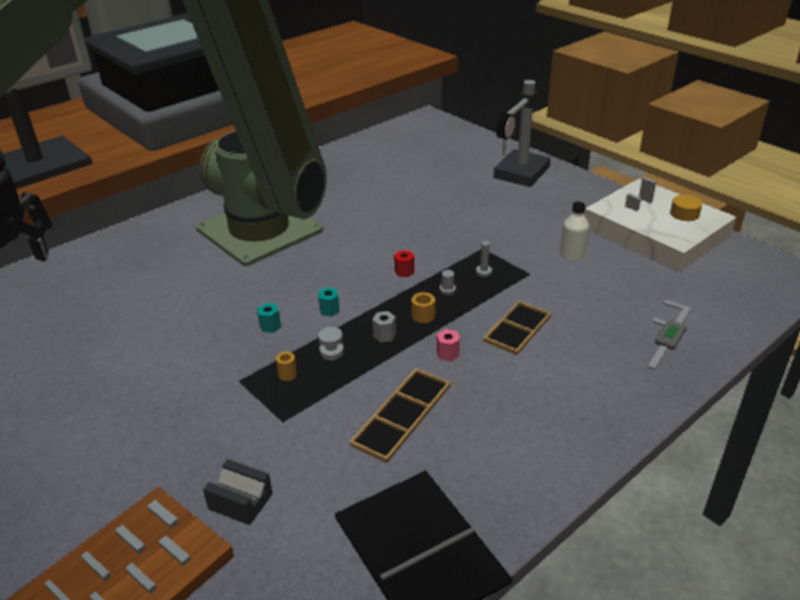

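Top view (800×600): along the mat from left are a slim tall pin (293,305), short pin (341,310), wide brass ring (385,293), grey hex (430,295), disc-topped spool (479,309) and small brass ring (525,311). The two-bay tray is at (338,230) and the three-bay tray at (479,219).

There are five hex prisms: pink (404,243), red (348,361), turquoise (444,361) and (500,379), and grey steel (430,295). Only the grey one on the mat is the hex spacer. I'll enlarge to confirm and measure.

```bash
cat > h.py <<'E'
import numpy as np, cv2
from bench import readout, eyes, r
from scipy.spatial.transform import Rotation as R
def cloud(n,d):
    c=eyes.camera_params(n); v,u=np.indices(d.shape)
    P=np.stack([(u-c['cx'])/c['fx']*d,(v-c['cy'])/c['fy']*d,d],-1)
    T=np.linalg.inv(c['camera_from_world'])
    W=P@T[:3,:3].T+T[:3,3]; W[d==0]=np.nan
    return W
E
python3 - <<'E'
from h import *
z=np.load('top0.npz');p,d=z['p'],z['d']
# crop cols 160..360 rows 115..250
x0,y0,x1,y1=165,115,365,250
cv2.imwrite('pics/topcrop.png',cv2.resize(p[y0:y1,x0:x1,::-1],None,fx=4,fy=4,interpolation=cv2.INTER_CUBIC))
W=cloud('top',d)
print([ (k) for k in dir(r) if not k.startswith('__')])
print('table z',np.nanmedian(W[240:250,180:340,2]),'mat',np.nanmedian(W[210:214,185:340,2]))
m=((W[...,2]>15)&(W[...,0]>300)&(W[...,0]<700)&(abs(W[...,1])<600)).astype(np.uint8)
n,l,s,c=cv2.connectedComponentsWithStats(m)
for i in range(1,n):
    if s[i,4]<15: continue
    Q=W[l==i]; zt=np.percentile(Q[:,2],90); T=Q[Q[:,2]>zt-4]
    print(i,c[i].round(1),s[i,4],'ztop',zt.round(1),'min',T.min(0).round(1),'max',T.max(0).round(1),'mid',((T.min(0)+T.max(0))/2).round(1), 'rgb',np.median(p[l==i],0))
E
```

```text
['IKError', 'tip_extent']
table z 0.2620524049045798 mat 3.0829563892434635
1 [ 87.5 154.8] 2087 ztop 53.7 min [478.8 518.5  49.7] max [699.9 600.   85.7] mid [589.3 559.2  67.7] rgb [224. 223. 223.]
2 [430.1 145. ] 1530 ztop 32.0 min [ 528.8 -600.    28. ] max [ 691.2 -494.1   40.2] mid [ 610.  -547.    34.1] rgb [152. 105.  67.]
4 [395.5 145.8] 479 ztop 44.9 min [ 565.6 -475.    41.1] max [ 649.9 -393.6   50.1] mid [ 607.8 -434.3   45.6] rgb [ 98.  99. 102.]
16 [259.  155.8] 130 ztop 42.7 min [561.3 -10.1  38.7] max [595.7  28.4  45.5] mid [578.5   9.1  42.1] rgb [220.  145.5 169.5]
18 [129.1 169.9] 339 ztop 119.6 min [519.4 406.2 116.7] max [541.9 430.1 125.4] mid [530.6 418.1 121.1] rgb [135. 132. 123.]
19 [246.8 187.8] 122 ztop 45.6 min [454.4  29.2  41.6] max [493.4  70.1  48.4] mid [473.9  49.6  45. ] rgb [172.5 135.   67. ]
20 [275.1 189.5] 126 ztop 45.8 min [450.2 -55.5  41.9] max [485.4 -23.7  48.9] mid [467.8 -39.6  45.4] rgb [152. 155. 162.]
21 [187.3 194.3] 45 ztop 73.5 min [445.4 230.   69.5] max [457.8 243.1  76.3] mid [451.6 236.6  72.9] rgb [135. 138. 143.]
22 [306.9 197.4] 149 ztop 47.5 min [ 419.9 -157.4   43.6] max [ 458.7 -119.3   50.9] mid [ 439.3 -138.4   47.2] rgb [169. 173. 181.]
23 [217.8 196.9] 59 ztop 45.2 min [436.4 129.3  41.3] max [455.6 151.3  46.8] mid [446.  140.3  44.1] rgb [155. 159. 165.]
24 [335.6 199. ] 88 ztop 45.4 min [ 419.2 -245.1   41.7] max [ 448.4 -216.8   47.9] mid [ 433.8 -231.    44.8] rgb [158.5 125.5  63. ]
26 [223.  230.8] 129 ztop 43.1 min [321.8 104.1  39.1] max [355.9 141.2  45.8] mid [338.9 122.7  42.4] rgb [229.  66.  62.]
27 [284.  230.7] 128 ztop 43.3 min [319.6 -83.3  39.4] max [353.7 -46.3  45.7] mid [336.7 -64.8  42.5] rgb [ 66.  196.5 188.5]
28 [319.9 239.6] 71 ztop 42.4 min [ 300.1 -192.7   38.4] max [ 318.6 -158.5   45.3] mid [ 309.4 -175.6   41.8] rgb [ 63. 190. 184.]
```

View pics/topcrop.png

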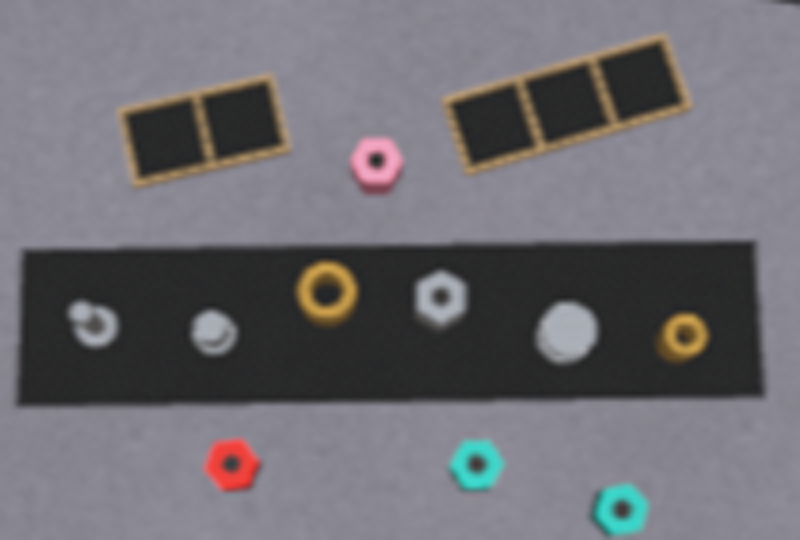

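The crop shows the grey steel hex with a dark bore at crop (441,297). It has corners up and down, so its flats face roughly ±y. The coloured hexes are at (376,163) pink, (232,465) red, (476,464) and (621,510) turquoise. The wide sleeve is the larger ring (327,292) and the narrow one is (685,335). Next I'll enlarge the hex and trays to get yaw and corners.

Run:
```python
from h import *
z=np.load('top0.npz');p=z['p'][:,:,::-1]
a=cv2.resize(p[172:208,256:296],None,fx=10,fy=10,interpolation=cv2.INTER_CUBIC)
b=cv2.resize(p[172:208,228:268],None,fx=10,fy=10,interpolation=cv2.INTER_CUBIC)
cv2.imwrite('pics/hex.png',np.hstack([a,b]))
t=np.vstack([cv2.resize(p[120:164,270:345],(750,300)),cv2.resize(p[130:165,190:243],(750,300))])
a=cv2.resize(p[120:162,270:345],None,fx=8,fy=8,interpolation=cv2.INTER_CUBIC);cv2.imwrite('pics/t3.png',a)
a=cv2.resize(p[130:166,190:243],None,fx=10,fy=10,interpolation=cv2.INTER_CUBIC);cv2.imwrite('pics/t2.png',a)
```

```text
(no output)
```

View pics/hex.png

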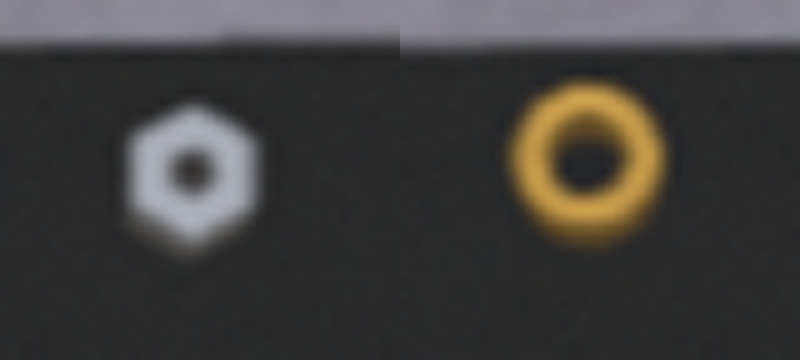

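View pics/t3.png

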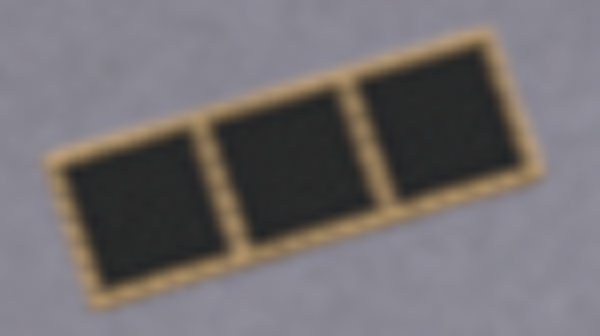

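View pics/t2.png

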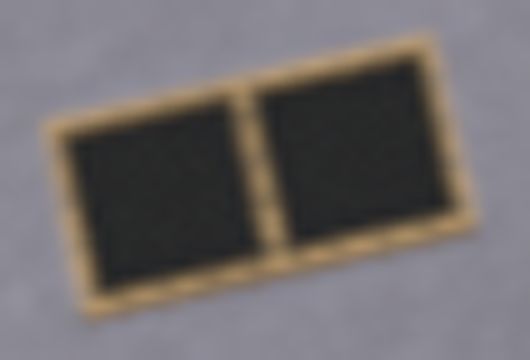

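Enlarged: the hex flats are near-vertical at left and right (x≈127 and 258), with the top corner at (191,103). The three-bay corners are about (45,158),(490,28),(543,177),(95,308). The two-bay corners are about (45,122),(435,35),(478,230),(85,315). Next I'll convert these to world positions and fit the models.

```bash
cat >> h.py <<'E'
def ray(n,uv,z):
    c=eyes.camera_params(n);T=np.linalg.inv(c['camera_from_world'])
    uv=np.asarray(uv,float); q=np.stack([(uv[:,0]-c['cx'])/c['fx'],(uv[:,1]-c['cy'])/c['fy'],np.ones(len(uv))],1)@T[:3,:3].T
    return T[:3,3]+q*((z-T[2,3])/q[:,2])[:,None]
def proj(n,P):
    c=eyes.camera_params(n);M=c['camera_from_world'];q=np.asarray(P)@M[:3,:3].T+M[:3,3]
    return np.stack([q[:,0]/q[:,2]*c['fx']+c['cx'],q[:,1]/q[:,2]*c['fy']+c['cy']],1)
E
python3 - <<'E'
from h import *
from scipy.optimize import minimize
for nm,uv,s,o in(('t3',[(45,158),(490,28),(543,177),(95,308)],8,(270,120)),('t2',[(45,122),(435,35),(478,230),(85,315)],10,(190,130))):
    uv=np.array(uv)/s-0.5+0.5/s+np.array(o)
    C=ray('top',uv,10)[:,:2]; L=[np.linalg.norm(C[i]-C[(i+1)%4]) for i in range(4)]
    ydir=(C[0]-C[1]+C[3]-C[2]); print(nm,C.mean(0).round(1),'sides',np.round(L,1),'yaw of y axis deg',np.degrees(np.arctan2(ydir[1],ydir[0])).round(1))
    yd=ydir/np.linalg.norm(ydir)
    for k in ((-64,0,64) if nm=='t3' else(-32,32)): print('  bay',k,(C.mean(0)+k*yd).round(1))
z=np.load('top0.npz');p=z['p'].astype(float)
g=p.mean(2)
# render-fit tops: supersampled polygon of top face
def fit(c0,rad,kind,zt,thr=None):
    S=8
    u0,v0=proj('top',[[c0[0],c0[1],zt]])[0].astype(int)-14
    patch=g[v0:v0+28,u0:u0+28]
    def img(x,y,a):
        if kind=='hex': t=np.radians(a)+np.pi/6+np.arange(6)*np.pi/3; rr=41.57/2
        else: t=np.arange(60)*np.pi/30; rr=rad
        P=np.c_[x+rr*np.cos(t),y+rr*np.sin(t),np.full(len(t),zt)]
        uv=((proj('top',P)-[u0,v0]+0.5)*S-0.5)
        m=np.zeros((28*S,28*S),np.uint8);cv2.fillPoly(m,[np.round(uv*16).astype(np.int32)],1,shift=4)
        return cv2.resize(m.astype(np.float32),(28,28),interpolation=cv2.INTER_AREA)
    t=np.clip((patch-40)/(np.percentile(patch,97)-40),0,1)
    cost=lambda q:((img(*q)-t)**2).sum()
    best=min((minimize(cost,[c0[0],c0[1],a],method='Nelder-Mead',options=dict(initial_simplex=[[c0[0],c0[1],a],[c0[0]+4,c0[1],a],[c0[0],c0[1]+4,a],[c0[0],c0[1],a+8]])) for a in ((0,15,30,45) if kind=='hex' else (0,))),key=lambda r:r.fun)
    return best.x.round(1),round(best.fun,1)
print('hex',fit((467.8,-39.6),0,'hex',43)); print('wide',fit((473.9,49.6),22,'c',43)); print('narrow',fit((433.8,-231),16,'c',43))
print('shortpin',fit((446,140.3),12,'c',43)); print('tall',fit((451.6,236.6),8,'c',73))
E
```

```text
t3 [ 635.4 -148.2] sides [194.8  67.9 194.1  67.3] yaw of y axis deg 106.2
  bay -64 [ 653.2 -209.6]
  bay 0 [ 635.4 -148.2]
  bay 64 [617.5 -86.7]
t2 [616.2 151.5] sides [132.   69.  131.5  67.7] yaw of y axis deg 102.3
  bay -32 [623.  120.3]
  bay 32 [609.4 182.8]
hex (array([466.6, -39.2,  29.5]), np.float64(42.3))
wide (array([473.6,  50.6,   3.3]), np.float64(122.6))
narrow (array([ 435.1, -229.1,   -2.5]), np.float64(13.0))
shortpin (array([445.1, 141.7,   3.2]), np.float64(20.2))
tall (array([452.8, 236.4,   0.9]), np.float64(50.7))
```

Sides measure 195×68 and 132×68, matching the nominal 196×68 and 132×68. The part centres from depth and from the top-face fit agree to about 2 mm. The hex flat normal is at 29.5°. Next I'll plan the moves.

```bash
cat >> h.py <<'E'
def down(th):
    t=np.radians(th); x=np.array([0,0,-1.]);y=np.array([np.cos(t),np.sin(t),0]);return R.from_matrix(np.stack([x,y,np.cross(x,y)],1))
def cur():
    s=readout.observe();return np.array(s['tool_pos']),R.from_rotvec(s['eef_rot']),s
def yaw(q): y=q.as_matrix()[:,1];return np.degrees(np.arctan2(y[1],y[0]))
def go(target,th,p=None,q=None):
    "shift in tool cm and turn in tool deg from the current pose"
    if p is None: p,q,_=cur()
    d=q.inv().apply(np.array(target)-p)/10; t=np.degrees((q.inv()*down(th)).as_rotvec())
    print('shift cm',d.round(2),'turn',t.round(1)); return np.array(target,float),down(th)
E
python3 - <<'E'
from h import *
p,q,s=cur();print(p.round(1),yaw(q),q.as_matrix()[:,0].round(3))
for th in(16,196): go(p,th)
p,q=go(p,16)
p,q=go((474,50,120),16,p,q)
E
```

```text
[ 218.4 -531.5  249.6] -67.66709146652774 [-0.001  0.001 -1.   ]
shift cm [0. 0. 0.] turn [-83.7  -0.1   0.1]
shift cm [0. 0. 0.] turn [96.3  0.1  0.1]
shift cm [0. 0. 0.] turn [-83.7  -0.1   0.1]
shift cm [ 12.96  40.6  -48.85] turn [0. 0. 0.]
```

Emit:
jog_arm:
  increments:
    - [0, 0, 0, -10.5, 0, 0]
    - [0, 0, 0, -10.5, 0, 0]
    - [0, 0, 0, -10.5, 0, 0]
    - [0, 0, 0, -10.5, 0, 0]
    - [0, 0, 0, -10.5, 0, 0]
    - [0, 0, 0, -10.5, 0, 0]
    - [0, 0, 0, -10.5, 0, 0]
    - [0, 0, 0, -10.2, 0, 0]
  gripper: 0
  force: 50

```text
clock: 1.1
tool_pos: [217.5, -529.3, 245.3]
eef_rot: [0.978, 1.352, -0.969]
wrist_force: [-0.1, 0.2, -0.3]
grip_width: 1.003
```

Run:
```python
from h import *
p,q=go((474,50,130),16)
```

```text
shift cm [ 12.01  42.46 -46.9 ] turn [ 2.2 -0.6  0. ]
```

Emit:
jog_arm:
  increments:
    - [0.8, 3.03, -3.35, 2, -0.6, 0]
    - [0.8, 3.03, -3.35, 0, 0, 0]
    - [0.8, 3.03, -3.35, 0, 0, 0]
    - [0.8, 3.03, -3.35, 0, 0, 0]
    - [0.8, 3.03, -3.35, 0, 0, 0]
    - [0.8, 3.03, -3.35, 0, 0, 0]
    - [0.8, 3.03, -3.35, 0, 0, 0]
    - [0.8, 3.03, -3.35, 0, 0, 0]
    - [0.8, 3.03, -3.35, 0, 0, 0]
    - [0.8, 3.03, -3.35, 0, 0, 0]
    - [0.8, 3.03, -3.35, 0, 0, 0]
    - [0.8, 3.03, -3.35, 0, 0, 0]
    - [0.8, 3.03, -3.35, 0, 0, 0]
    - [0.8, 3.03, -3.35, 0, 0, 0]

```text
clock: 2.85
tool_pos: [499.1, 55.8, 126.8]
eef_rot: [1.003, 1.33, -1.004]
wrist_force: [0.8, 0.2, -0.1]
grip_width: 1.001
```

Run:
```python
from h import *
p,q,s=cur();print(p.round(1),s['clock'])
p,q=go((474,50,100),16)
```

```text
[499.1  55.8 126.8] 2.85
shift cm [ 2.69 -2.57 -0.12] turn [-0.2 -0.1  0.1]
```

Emit:
jog_arm:
  increments:
    - [1.3, -1.3, 0, 0, 0, 0]
    - [1.3, -1.2, 0, 0, 0, 0]
    - [0, 0, 0, 0, 0, 0]
    - [0, 0, 0, 0, 0, 0]

```text
clock: 3.35
tool_pos: [476.0, 52.4, 99.0]
eef_rot: [0.998, 1.333, -1.0]
wrist_force: [-0.9, -0.2, 0.2]
grip_width: 1.0
```

Run:
```python
from h import *
p,q,s=cur();print(p.round(1),s['clock'])
p,q=go((474,50,100),16)
for n in("scene","top"):
    a,d=eyes.camera(n); cv2.imwrite(f"pics/{n}1.png",cv2.resize(a[:,:,::-1],(800,600)))
```

```text
[476.   52.4  99. ] 3.35
shift cm [-0.1  -0.26  0.17] turn [ 0.2 -0.1  0.2]
```

View pics/scene1.png

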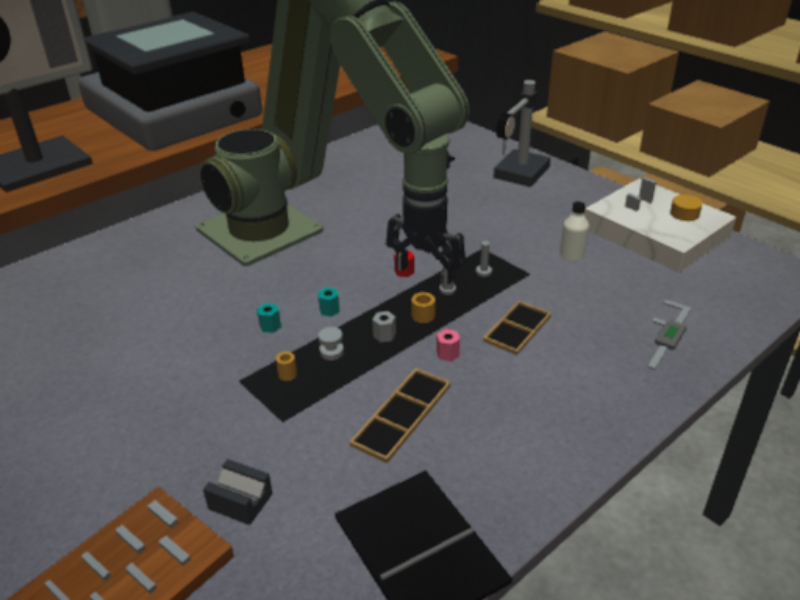

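Scene view: the open gripper is at about (430,245), above the wide sleeve (423,307). Descending.

Emit:
jog_arm:
  increments:
    - [2.0, -0.25, 0.17, 0, 0, 0]
    - [2.0, 0, 0, 0, 0, 0]
    - [1.5, 0, 0, 0, 0, 0]
    - [0.7, 0, 0, 0, 0, 0]
    - [0, 0, 0, 0, 0, 0]
    - [0, 0, 0, 0, 0, 0]

```text
clock: 4.2
tool_pos: [478.8, 49.6, 38.9]
eef_rot: [1.004, 1.325, -0.995]
wrist_force: [-0.3, 1.1, 0.1]
grip_width: 0.999
```

Run:
```python
from h import *
p,q,s=cur();print(p.round(1),s['clock'],s['wrist_force'].round(1))
p,q=go((474,50,33),16)
```

```text
[478.8  49.6  38.9] 4.2 [-0.3  1.1  0.1]
shift cm [ 0.59 -0.46 -0.17] turn [ 0.1 -0.  -0.4]
```

Emit:
jog_arm:
  increments:
    - [0.6, -0.5, -0.15, 0, 0, 0]
    - [0, 0, 0, 0, 0, 0]
    - [0, 0, 0, 0, 0, 0]

```text
clock: 4.58
tool_pos: [473.8, 49.7, 33.4]
eef_rot: [1.005, 1.323, -0.994]
wrist_force: [0.5, 0.3, 0.1]
grip_width: 1.002
```

Emit:
jog_arm:
  increments:
    - [0, 0, 0, 0, 0, 0]
    - [0, 0, 0, 0, 0, 0]
    - [0, 0, 0, 0, 0, 0]
    - [0, 0, 0, 0, 0, 0]
    - [0, 0, 0, 0, 0, 0]
    - [0, 0, 0, 0, 0, 0]
    - [0, 0, 0, 0, 0, 0]
    - [0, 0, 0, 0, 0, 0]
  gripper: 255
  force: 50

```text
clock: 5.58
tool_pos: [474.2, 49.8, 34.0]
eef_rot: [1.006, 1.323, -0.993]
wrist_force: [-0.3, 0.2, 1.1]
grip_width: 0.498
```

Run:
```python
from h import *
p,q,s=cur();print(p.round(1),s['clock'],s['wrist_force'].round(1),s['grip_width']*85)
p,q=go((474,50,33),16)
for n in("scene",):
    a,d=eyes.camera(n); cv2.imwrite(f"pics/{n}2.png",cv2.resize(a[130:250,190:350,::-1],(800,600)))
```

```text
[474.2  49.8  34. ] 5.575 [-0.3  0.2  1.1] 42.312718404001664
shift cm [ 0.1  -0.01 -0.02] turn [ 0.1  0.  -0.5]
```

View pics/scene2.png

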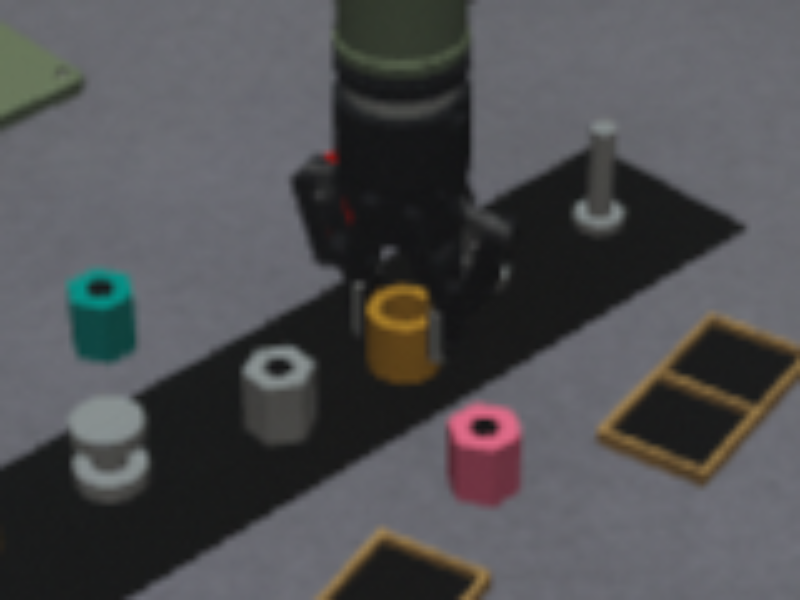

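The sleeve (400,335 in the crop) is held between the pads, with an opening of about 43 mm. Lifting.

Emit:
jog_arm:
  increments:
    - [-1, 0, 0, 0, 0, 0]
    - [-2.5, 0, 0, 0, 0, 0]
    - [-3, 0, 0, 0, 0, 0]
    - [-2, 0, 0, 0, 0, 0]
    - [0, 0, 0, 0, 0, 0]

```text
clock: 6.25
tool_pos: [471.3, 49.4, 121.0]
eef_rot: [1.003, 1.327, -0.996]
wrist_force: [0.2, 0.1, -4.0]
grip_width: 0.5
```

Run:
```python
from h import *
p,q,s=cur();print(p.round(1),s['clock'],s['wrist_force'].round(1),s['grip_width']*85)
p,q=go((617.5,-86.7,110),16)
```

```text
[471.3  49.4 121. ] 6.25 [ 0.2  0.1 -4. ] 42.50113636999404
shift cm [ 1.13 10.27 17.13] turn [ 0.1 -0.  -0.3]
```

Emit:
jog_arm:
  increments:
    - [0, 1, 1.7, 0, 0, -0.3]
    - [0.2, 1.8, 3, 0, 0, 0]
    - [0.1, 2.4, 4, 0, 0, 0]
    - [0.1, 2.4, 4, 0, 0, 0]
    - [0, 1.5, 2.6, 0, 0, 0]
    - [0, 0.7, 1.2, 0, 0, 0]
    - [0, 0, 0, 0, 0, 0]

```text
clock: 7.12
tool_pos: [614.7, -90.2, 107.2]
eef_rot: [0.995, 1.34, -1.008]
wrist_force: [-0.7, 0.3, -4.1]
grip_width: 0.5
```

Run:
```python
from h import *
p,q,s=cur();print(p.round(1),s['clock'],s['wrist_force'].round(1),s['grip_width']*85)
p,q=go((617.5,-86.7,60),16)
```

```text
[614.7 -90.2 107.2] 7.125 [-0.7  0.3 -4.1] 42.5351518728216
shift cm [ 4.72  0.43 -0.23] turn [ 0.1 -0.2  0.7]
```

Emit:
jog_arm:
  increments:
    - [1.2, 0.4, -0.2, 0, -0.2, 0.7]
    - [2.0, 0, 0, 0, 0, 0]
    - [1.4, 0, 0, 0, 0, 0]
    - [0, 0, 0, 0, 0, 0]
    - [0, 0, 0, 0, 0, 0]

```text
clock: 7.75
tool_pos: [614.0, -83.8, 59.3]
eef_rot: [0.998, 1.336, -1.0]
wrist_force: [0.2, 0.2, -3.8]
grip_width: 0.5
```

Run:
```python
from h import *
p,q,s=cur();print(p.round(1),s['clock'],s['wrist_force'].round(1),s['grip_width']*85)
p,q=go((617.5,-86.7,35),16)
for n in("scene","top"):
    a,d=eyes.camera(n); a=a[200:320,190:350] if n=='scene' else a[110:200,245:365]
    cv2.imwrite(f"pics/{n}3.png",cv2.resize(a[:,:,::-1],(800,600)))
```

```text
[614.  -83.8  59.3] 7.75 [ 0.2  0.2 -3.8] 42.5278591599858
shift cm [2.42 0.26 0.39] turn [ 0.2 -0.2  0.3]
```

View pics/scene3.png

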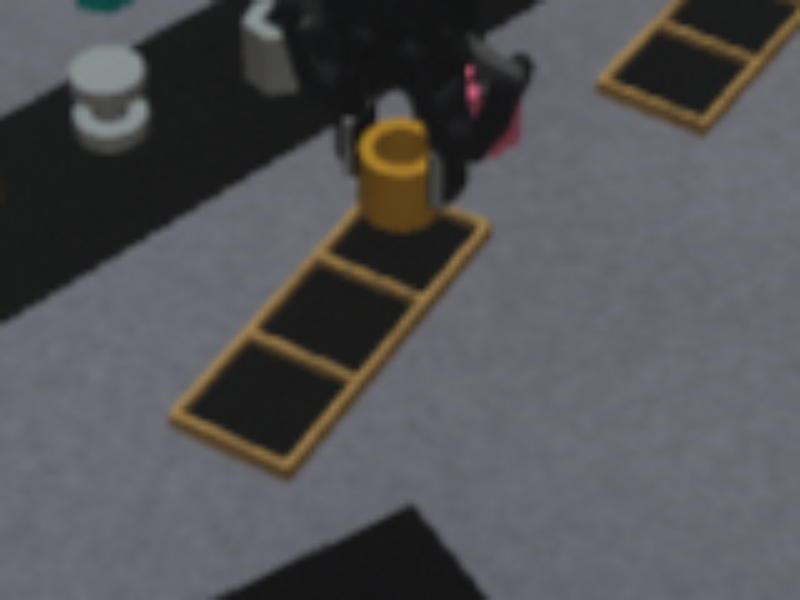

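The sleeve (398,175) is over the nearest-end bay, upright. Lowering and correcting.

Emit:
jog_arm:
  increments:
    - [0.7, 0.25, 0.4, 0, -0.2, 0.3]
    - [0.7, 0, 0, 0, 0, 0]
    - [0, 0, 0, 0, 0, 0]
    - [0, 0, 0, 0, 0, 0]

```text
clock: 8.35
tool_pos: [618.5, -87.6, 45.3]
eef_rot: [1.0, 1.328, -0.997]
wrist_force: [-0.4, -0.5, -3.8]
grip_width: 0.503
```

Run:
```python
from h import *
p,q,s=cur();print(p.round(1),s['clock'],s['wrist_force'].round(1),s['grip_width']*85)
p,q=go((617.5,-86.7,35),16)
```

```text
[618.5 -87.6  45.3] 8.35 [-0.4 -0.5 -3.8] 42.794177957271366
shift cm [ 1.03 -0.07 -0.11] turn [ 0.2  0.  -0.1]
```

Emit:
jog_arm:
  increments:
    - [0.4, 0, 0, 0, 0, 0]
    - [0.3, 0, 0, 0, 0, 0]
    - [0, 0, 0, 0, 0, 0]

```text
clock: 8.72
tool_pos: [618.5, -87.6, 37.9]
eef_rot: [1.0, 1.328, -0.997]
wrist_force: [0.4, 0.1, -3.2]
grip_width: 0.496
```

Emit:
jog_arm:
  increments:
    - [0.15, 0, 0, 0, 0, 0]
    - [0, 0, 0, 0, 0, 0]

```text
clock: 8.98
tool_pos: [618.6, -87.5, 36.4]
eef_rot: [1.0, 1.327, -0.997]
wrist_force: [0.8, 0.1, -2.4]
grip_width: 0.497
```

Emit:
jog_arm:
  increments:
    - [0.1, 0, 0, 0, 0, 0]
    - [0, 0, 0, 0, 0, 0]

```text
clock: 9.22
tool_pos: [618.7, -87.6, 35.4]
eef_rot: [1.0, 1.327, -0.997]
wrist_force: [0.1, 0.2, -3.8]
grip_width: 0.504
```

Emit:
jog_arm:
  increments:
    - [0.1, 0, 0, 0, 0, 0]
    - [0, 0, 0, 0, 0, 0]

```text
clock: 9.48
tool_pos: [619.0, -87.6, 35.2]
eef_rot: [1.0, 1.326, -0.996]
wrist_force: [0.2, -1.3, -2.5]
grip_width: 0.497
```

Emit:
jog_arm:
  increments:
    - [0.1, 0, 0, 0, 0, 0]
    - [0, 0, 0, 0, 0, 0]

```text
clock: 9.72
tool_pos: [619.0, -87.7, 35.2]
eef_rot: [1.0, 1.326, -0.996]
wrist_force: [0.7, 0.5, -2.2]
grip_width: 0.498
```

Emit:
jog_arm:
  increments:
    - [0.1, 0, 0, 0, 0, 0]
    - [0, 0, 0, 0, 0, 0]

```text
clock: 9.98
tool_pos: [619.0, -87.7, 35.2]
eef_rot: [1.0, 1.326, -0.996]
wrist_force: [-1.4, 0.3, -1.2]
grip_width: 0.501
```

Stalled at z 35.2 against an expected 35.0, so the sleeve is on the floor. Releasing and rising.

Emit:
jog_arm:
  increments:
    - [0, 0, 0, 0, 0, 0]
    - [0, 0, 0, 0, 0, 0]
    - [0, 0, 0, 0, 0, 0]
    - [0, 0, 0, 0, 0, 0]
  gripper: 50

```text
clock: 10.48
tool_pos: [620.2, -87.8, 35.1]
eef_rot: [1.001, 1.323, -0.994]
wrist_force: [0.0, -0.6, -0.2]
grip_width: 0.802
```

Emit:
jog_arm:
  increments:
    - [-1, 0, 0, 0, 0, 0]
    - [-2.5, 0, 0, 0, 0, 0]
    - [-3.5, 0, 0, 0, 0, 0]
    - [-2, 0, 0, 0, 0, 0]
    - [0, 0, 0, 0, 0, 0]

```text
clock: 11.1
tool_pos: [620.0, -87.9, 130.0]
eef_rot: [1.001, 1.322, -0.993]
wrist_force: [-0.2, 0.6, 0.4]
grip_width: 0.806
```

Run:
```python
from h import *
p,q,s=cur();print(p.round(1),s['clock'],s['wrist_force'].round(1),s['grip_width']*85)
p,q=go((445.5,141,115),16)
for n in("scene","top"):
    a,d=eyes.camera(n); a=a[200:320,190:350] if n=='scene' else a[110:200,245:365]
    cv2.imwrite(f"pics/{n}4.png",cv2.resize(a[:,:,::-1],(800,600)))
```

```text
[620.  -87.9 130. ] 11.1 [-0.2  0.6  0.4] 68.52871137427678
shift cm [  1.32 -10.39 -26.85] turn [ 0.2  0.2 -0.5]
```

View pics/scene4.png

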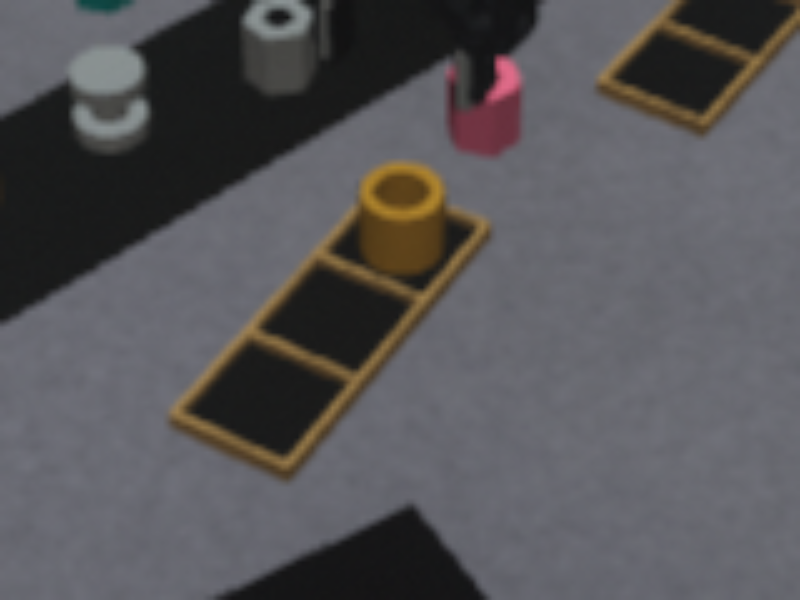

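The wide sleeve stands in the bay at (402,220), clear of the walls. Next is the short pin.

Emit:
jog_arm:
  increments:
    - [0, -0.6, -1.6, 0.2, 0.2, -0.5]
    - [0.1, -1.2, -3.2, 0, 0, 0]
    - [0.2, -1.8, -4.8, 0, 0, 0]
    - [0.2, -1.9, -4.9, 0, 0, 0]
    - [0.2, -1.9, -4.9, 0, 0, 0]
    - [0.2, -1.5, -3.8, 0, 0, 0]
    - [0.1, -0.9, -2.3, 0, 0, 0]
    - [0, -0.5, -1.2, 0, 0, 0]
    - [0, 0, 0, 0, 0, 0]

```text
clock: 12.32
tool_pos: [429.8, 150.5, 111.2]
eef_rot: [0.991, 1.35, -1.018]
wrist_force: [0.4, -0.6, 0.5]
grip_width: 0.802
```

Run:
```python
from h import *
p,q,s=cur();print(p.round(1),s['clock'],s['wrist_force'].round(1),s['grip_width']*85)
p,q=go((445.5,141,34),16)
```

```text
[429.8 150.5 111.2] 12.325 [ 0.4 -0.6  0.5] 68.20200421075249
shift cm [7.68 1.44 1.4 ] turn [-0.  -0.4  1.5]
```

Emit:
jog_arm:
  increments:
    - [1.0, 1.4, 1.3, 0, -0.4, 1.5]
    - [1.5, 0, 0, 0, 0, 0]
    - [0, 0, 0, 0, 0, 0]
    - [0, 0, 0, 0, 0, 0]

```text
clock: 12.82
tool_pos: [449.3, 139.7, 85.3]
eef_rot: [1.004, 1.325, -1.002]
wrist_force: [0.2, -1.1, 1.0]
grip_width: 0.801
```

Run:
```python
from h import *
p,q,s=cur();print(p.round(1),s['clock'],s['wrist_force'].round(1),s['grip_width']*85)
p,q=go((445.5,141,34),16)
```

```text
[449.3 139.7  85.3] 12.825 [ 0.2 -1.1  1. ] 68.07062760705323
shift cm [ 5.13 -0.34 -0.23] turn [-0.2  0.  -0.1]
```

Emit:
jog_arm:
  increments:
    - [1.2, -0.35, -0.2, 0, 0, 0]
    - [1.6, 0, 0, 0, 0, 0]
    - [1.2, 0, 0, 0, 0, 0]
    - [0.4, 0, 0, 0, 0, 0]
    - [0, 0, 0, 0, 0, 0]
    - [0, 0, 0, 0, 0, 0]

```text
clock: 13.58
tool_pos: [445.7, 140.8, 39.9]
eef_rot: [1.006, 1.324, -1.0]
wrist_force: [-0.2, 0.8, 0.6]
grip_width: 0.803
```

Run:
```python
from h import *
p,q,s=cur();print(p.round(1),s['clock'],s['wrist_force'].round(1),s['grip_width']*85)
p,q=go((445.5,141,34),16)
```

```text
[445.7 140.8  39.9] 13.575 [-0.2  0.8  0.6] 68.28146663789447
shift cm [ 0.59 -0.01 -0.02] turn [-0.2  0.  -0.3]
```

Emit:
jog_arm:
  increments:
    - [0.55, 0, 0, 0, 0, 0]
    - [0, 0, 0, 0, 0, 0]
    - [0, 0, 0, 0, 0, 0]

```text
clock: 13.95
tool_pos: [446.2, 141.0, 34.6]
eef_rot: [1.007, 1.323, -0.999]
wrist_force: [0.0, -0.6, 1.3]
grip_width: 0.799
```

Emit:
jog_arm:
  increments:
    - [0, 0, 0, 0, 0, 0]
    - [0, 0, 0, 0, 0, 0]
    - [0, 0, 0, 0, 0, 0]
    - [0, 0, 0, 0, 0, 0]
    - [0, 0, 0, 0, 0, 0]
    - [0, 0, 0, 0, 0, 0]
    - [0, 0, 0, 0, 0, 0]
    - [0, 0, 0, 0, 0, 0]
  gripper: 255

```text
clock: 14.95
tool_pos: [446.4, 141.0, 35.0]
eef_rot: [1.007, 1.322, -0.999]
wrist_force: [-1.0, 1.4, -0.1]
grip_width: 0.254
```

Run:
```python
from h import *
p,q,s=cur();print(p.round(1),s['clock'],s['wrist_force'].round(1),s['grip_width']*85)
for n in("scene",):
    a,d=eyes.camera(n); cv2.imwrite(f"pics/{n}5.png",cv2.resize(a[110:230,220:380,::-1],(800,600)))
```

```text
[446.4 141.   35. ] 14.95 [-1.   1.4 -0.1] 21.597604686462255
```

View pics/scene5.png

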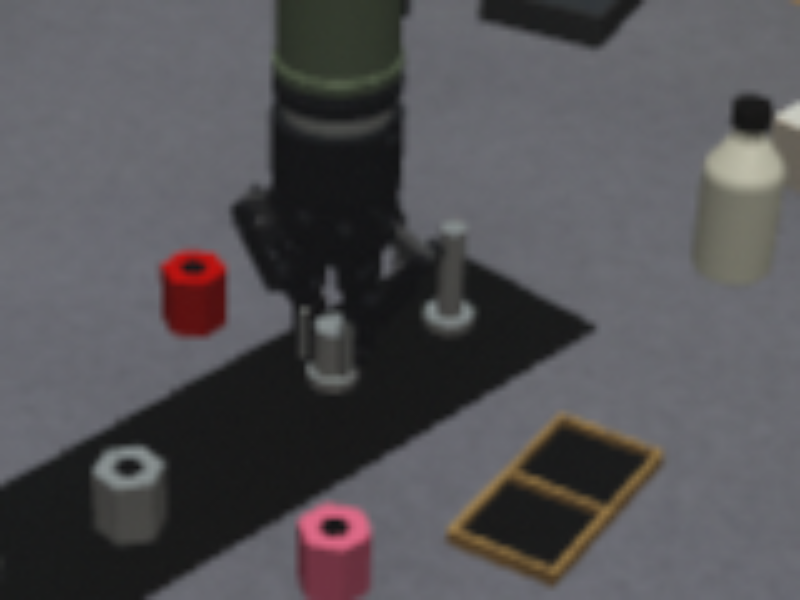

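The short pin (332,350) is held by its shaft, and the opening of 21.6 has the same offset as before for a 24 mm shaft. Lifting.

Emit:
jog_arm:
  increments:
    - [-1, 0, 0, 0, 0, 0]
    - [-2.5, 0, 0, 0, 0, 0]
    - [-3, 0, 0, 0, 0, 0]
    - [-2, 0, 0, 0, 0, 0]
    - [0, 0, 0, 0, 0, 0]

```text
clock: 15.62
tool_pos: [444.9, 140.7, 123.4]
eef_rot: [1.006, 1.323, -1.0]
wrist_force: [-0.4, -0.3, -2.5]
grip_width: 0.258
```

Run:
```python
from h import *
p,q,s=cur();print(p.round(1),s['clock'],s['wrist_force'].round(1),s['grip_width']*85)
p,q=go((635.4,-148.2,118),16)
```

```text
[444.9 140.7 123.4] 15.625 [-0.4 -0.3 -2.5] 21.918670009433782
shift cm [ 0.62 10.46 32.98] turn [-0.2  0.1 -0.3]
```

Emit:
jog_arm:
  increments:
    - [0, 0.5, 1.6, 0, 0, -0.3]
    - [0, 1, 3.3, 0, 0, 0]
    - [0.1, 1.5, 4.6, 0, 0, 0]
    - [0.1, 1.6, 5, 0, 0, 0]
    - [0.1, 1.6, 5, 0, 0, 0]
    - [0.1, 1.5, 4.8, 0, 0, 0]
    - [0.1, 1.2, 3.8, 0, 0, 0]
    - [0, 0.8, 2.4, 0, 0, 0]
    - [0, 0.4, 1.1, 0, 0, 0]
    - [0, 0, 0, 0, 0, 0]

```text
clock: 16.88
tool_pos: [630.6, -153.9, 104.4]
eef_rot: [0.997, 1.342, -1.017]
wrist_force: [0.1, 0.8, -1.6]
grip_width: 0.259
```

Run:
```python
from h import *
p,q,s=cur();print(p.round(1),s['clock'],s['wrist_force'].round(1),s['grip_width']*85)
p,q=go((635.4,-148.2,60),16)
```

```text
[ 630.6 -153.9  104.4] 16.875 [ 0.1  0.8 -1.6] 22.04282225373683
shift cm [ 4.43  0.7  -0.4 ] turn [-0.3 -0.3  1.1]
```

Emit:
jog_arm:
  increments:
    - [1.0, 0.6, -0.4, 0, -0.3, 1.0]
    - [1.8, 0, 0, 0, 0, 0]
    - [1.4, 0, 0, 0, 0, 0]
    - [0, 0, 0, 0, 0, 0]
    - [0, 0, 0, 0, 0, 0]

```text
clock: 17.5
tool_pos: [632.3, -145.8, 58.9]
eef_rot: [1.001, 1.334, -1.006]
wrist_force: [-0.5, 0.3, -2.4]
grip_width: 0.254
```

Run:
```python
from h import *
p,q,s=cur();print(p.round(1),s['clock'],s['wrist_force'].round(1),s['grip_width']*85)
p,q=go((635.4,-148.2,36),16)
```

```text
[ 632.3 -145.8   58.9] 17.5 [-0.5  0.3 -2.4] 21.60247433297026
shift cm [2.29 0.25 0.32] turn [-0.1 -0.2  0.4]
```

Emit:
jog_arm:
  increments:
    - [0.8, 0.2, 0.3, 0, -0.2, 0.4]
    - [0.7, 0, 0, 0, 0, 0]
    - [0.4, 0, 0, 0, 0, 0]
    - [0.1, 0, 0, 0, 0, 0]
    - [0, 0, 0, 0, 0, 0]

```text
clock: 18.12
tool_pos: [635.8, -148.6, 38.4]
eef_rot: [1.003, 1.324, -1.002]
wrist_force: [0.1, -0.0, -1.9]
grip_width: 0.257
```

Run:
```python
from h import *
p,q,s=cur();print(p.round(1),s['clock'],s['wrist_force'].round(1),s['grip_width']*85)
p,q=go((635.4,-148.2,36),16)
for n in("scene","top"):
    a,d=eyes.camera(n); a=a[200:320,190:350] if n=='scene' else a[110:200,245:365]
    cv2.imwrite(f"pics/{n}6.png",cv2.resize(a[:,:,::-1],(800,600)))
```

```text
[ 635.8 -148.6   38.4] 18.125 [ 0.1 -0.  -1.9] 21.831875824955823
shift cm [ 0.24 -0.03 -0.05] turn [-0.1  0.1 -0.2]
```

View pics/scene6.png

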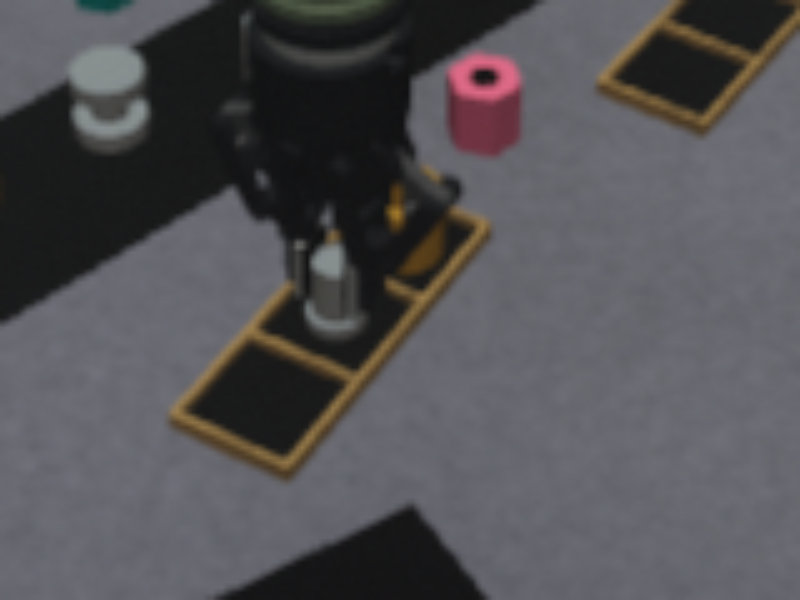

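The pin (335,310) is just above the middle bay. Final lowering.

Emit:
jog_arm:
  increments:
    - [0.15, 0, 0, 0, 0, 0]
    - [0.1, 0, 0, 0, 0, 0]
    - [0, 0, 0, 0, 0, 0]

```text
clock: 18.6
tool_pos: [636.1, -148.7, 36.4]
eef_rot: [1.003, 1.323, -1.001]
wrist_force: [0.4, -0.1, -1.9]
grip_width: 0.257
```

Emit:
jog_arm:
  increments:
    - [0.1, 0, 0, 0, 0, 0]
    - [0, 0, 0, 0, 0, 0]

```text
clock: 18.85
tool_pos: [636.3, -148.7, 36.1]
eef_rot: [1.003, 1.322, -1.001]
wrist_force: [0.2, -0.1, -1.8]
grip_width: 0.256
```

Emit:
jog_arm:
  increments:
    - [0.1, 0, 0, 0, 0, 0]
    - [0, 0, 0, 0, 0, 0]

```text
clock: 19.1
tool_pos: [636.4, -148.8, 36.1]
eef_rot: [1.003, 1.322, -1.0]
wrist_force: [0.2, 0.7, -1.8]
grip_width: 0.252
```

Emit:
jog_arm:
  increments:
    - [0.1, 0, 0, 0, 0, 0]
    - [0, 0, 0, 0, 0, 0]

```text
clock: 19.35
tool_pos: [636.5, -148.8, 36.1]
eef_rot: [1.003, 1.322, -1.0]
wrist_force: [-1.0, -0.5, -1.2]
grip_width: 0.26
```

Emit:
jog_arm:
  increments:
    - [0, 0, 0, 0, 0, 0]
    - [0, 0, 0, 0, 0, 0]
    - [0, 0, 0, 0, 0, 0]
    - [0, 0, 0, 0, 0, 0]
    - [0, 0, 0, 0, 0, 0]
  gripper: 50

```text
clock: 19.98
tool_pos: [636.9, -148.9, 35.3]
eef_rot: [1.004, 1.321, -1.0]
wrist_force: [-0.9, -0.5, 0.5]
grip_width: 0.801
```

Emit:
jog_arm:
  increments:
    - [-1, 0, 0, 0, 0, 0]
    - [-2.5, 0, 0, 0, 0, 0]
    - [-3.5, 0, 0, 0, 0, 0]
    - [-2, 0, 0, 0, 0, 0]
    - [0, 0, 0, 0, 0, 0]

```text
clock: 20.6
tool_pos: [636.8, -148.8, 130.4]
eef_rot: [1.004, 1.319, -0.999]
wrist_force: [0.0, -0.2, -0.6]
grip_width: 0.803
```

Run:
```python
from h import *
p,q,s=cur();print(p.round(1),s['clock'],s['wrist_force'].round(1),s['grip_width']*85)
p,q=go(p,29.5)
p,q=go((467,-39.4,115),29.5,p,q)
for n in("scene","top"):
    a,d=eyes.camera(n); a=a[200:320,190:350] if n=='scene' else a[110:200,245:365]
    cv2.imwrite(f"pics/{n}7.png",cv2.resize(a[:,:,::-1],(800,600)))
```

```text
[ 636.8 -148.8  130.4] 20.6 [ 0.  -0.2 -0.6] 68.22110669454021
shift cm [0. 0. 0.] turn [-13.6   0.3  -0.4]
shift cm [  1.54  -9.39 -17.88] turn [0. 0. 0.]
```

View pics/scene7.png

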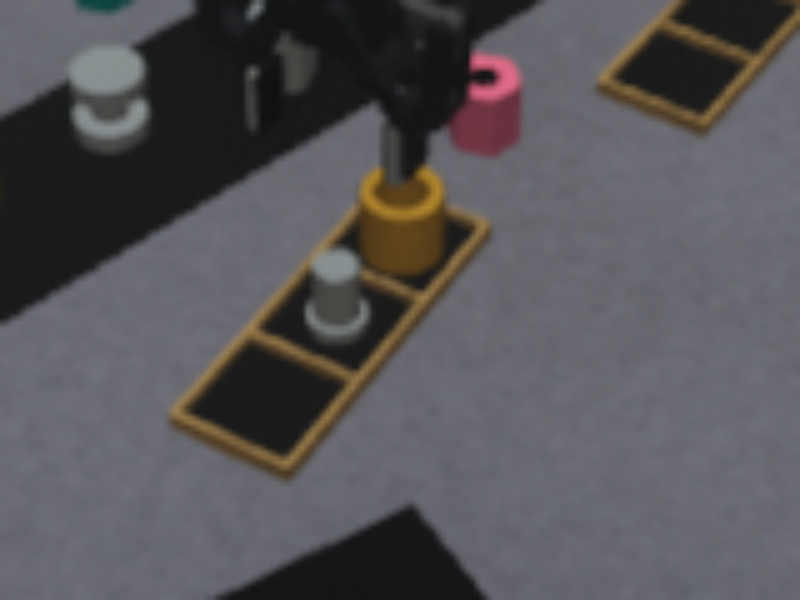

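The short pin stands in the middle bay (337,295) and the wide sleeve beside it is undisturbed. Next is the grey hex, with the jaws turned to 29.5°.

Emit:
jog_arm:
  increments:
    - [0, 0, 0, -7, 0.2, -0.2]
    - [0, 0, 0, -6.6, 0, -0.2]
    - [0, -0.5, -1, 0, 0, 0]
    - [0.1, -1.2, -2.4, 0, 0, 0]
    - [0.2, -1.8, -3.5, 0, 0, 0]
    - [0.2, -2.1, -4, 0, 0, 0]
    - [0.2, -1.8, -3.4, 0, 0, 0]
    - [0.1, -1.1, -2.1, 0, 0, 0]
    - [0, -0.5, -0.9, 0, 0, 0]
    - [0, 0, 0, 0, 0, 0]

```text
clock: 21.95
tool_pos: [456.8, -36.6, 112.8]
eef_rot: [0.824, 1.429, -0.838]
wrist_force: [-0.4, -0.1, 1.3]
grip_width: 0.805
```

Run:
```python
from h import *
p,q,s=cur();print(p.round(1),s['clock'],s['wrist_force'].round(1),s['grip_width']*85)
go((467,-39.4,90),29.5)
```

```text
[456.8 -36.6 112.8] 21.95 [-0.4 -0.1  1.3] 68.44101345058733
shift cm [2.26 0.79 0.77] turn [-0.5 -0.8  1. ]
```

Emit:
jog_arm:
  increments:
    - [1.0, 0.75, 0.7, -0.5, -0.8, 1]
    - [1.5, 0, 0, 0, 0, 0]
    - [0, 0, 0, 0, 0, 0]
    - [0, 0, 0, 0, 0, 0]

```text
clock: 22.45
tool_pos: [471.0, -40.7, 87.6]
eef_rot: [0.824, 1.404, -0.822]
wrist_force: [-0.3, 0.1, 0.0]
grip_width: 0.802
```

Run:
```python
from h import *
p,q,s=cur();print(p.round(1),s['clock'],s['wrist_force'].round(1),s['grip_width']*85)
go((467,-39.4,34),29.5)
```

```text
[471.  -40.7  87.6] 22.45 [-0.3  0.1  0. ] 68.13737338990094
shift cm [ 5.36 -0.31 -0.33] turn [-0.1  0.2 -0.2]
```

Emit:
jog_arm:
  increments:
    - [1.2, -0.3, -0.3, 0, 0.2, -0.2]
    - [1.6, 0, 0, 0, 0, 0]
    - [1.3, 0, 0, 0, 0, 0]
    - [0.5, 0, 0, 0, 0, 0]
    - [0, 0, 0, 0, 0, 0]
    - [0, 0, 0, 0, 0, 0]

```text
clock: 23.2
tool_pos: [467.5, -39.7, 39.9]
eef_rot: [0.825, 1.407, -0.823]
wrist_force: [-0.3, -0.1, -0.2]
grip_width: 0.806
```

Run:
```python
from h import *
p,q,s=cur();print(p.round(1),s['clock'],s['wrist_force'].round(1),s['grip_width']*85)
go((467,-39.4,34),29.5)
```

```text
[467.5 -39.7  39.9] 23.2 [-0.3 -0.1 -0.2] 68.53800268068656
shift cm [ 0.59 -0.03 -0.05] turn [-0.2  0.  -0.1]
```

Emit:
jog_arm:
  increments:
    - [0.55, 0, 0, 0, 0, 0]
    - [0, 0, 0, 0, 0, 0]
    - [0, 0, 0, 0, 0, 0]

```text
clock: 23.58
tool_pos: [468.1, -39.8, 34.7]
eef_rot: [0.825, 1.406, -0.823]
wrist_force: [0.3, 1.0, 0.6]
grip_width: 0.799
```

Emit:
jog_arm:
  increments:
    - [0, 0, 0, 0, 0, 0]
    - [0, 0, 0, 0, 0, 0]
    - [0, 0, 0, 0, 0, 0]
    - [0, 0, 0, 0, 0, 0]
    - [0, 0, 0, 0, 0, 0]
    - [0, 0, 0, 0, 0, 0]
    - [0, 0, 0, 0, 0, 0]
  gripper: 255

```text
clock: 24.45
tool_pos: [468.3, -39.8, 35.1]
eef_rot: [0.825, 1.405, -0.822]
wrist_force: [-1.0, -0.4, -0.3]
grip_width: 0.413
```

Run:
```python
from h import *
p,q,s=cur();print(p.round(1),s['clock'],s['wrist_force'].round(1),s['grip_width']*85)
for n in("scene",):
    a,d=eyes.camera(n); cv2.imwrite(f"pics/{n}8.png",cv2.resize(a[140:260,170:330,::-1],(800,600)))
```

```text
[468.3 -39.8  35.1] 24.45 [-1.  -0.4 -0.3] 35.09005298077272
```

View pics/scene8.png

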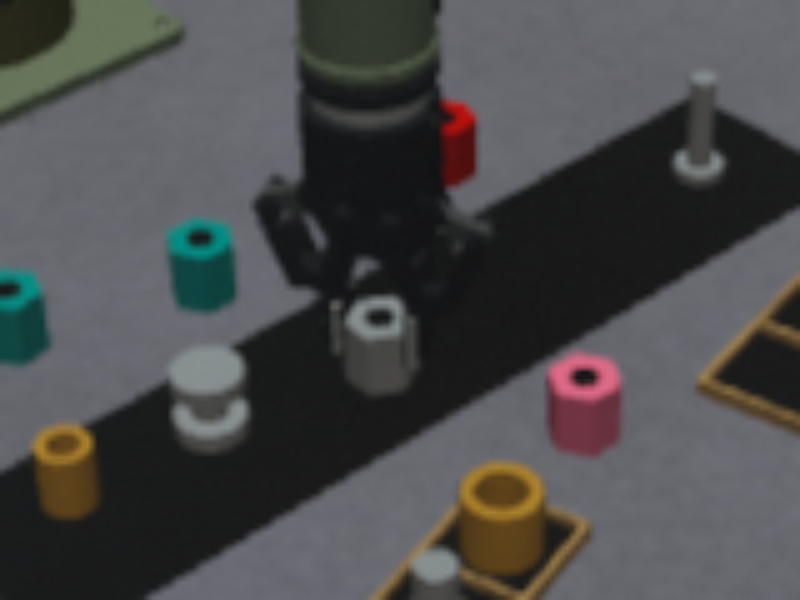

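The hex (380,345) is gripped across its flats, with an opening of 35.1 for 36 mm. Lifting.

Emit:
jog_arm:
  increments:
    - [-1, 0, 0, 0, 0, 0]
    - [-2.5, 0, 0, 0, 0, 0]
    - [-3, 0, 0, 0, 0, 0]
    - [-2, 0, 0, 0, 0, 0]
    - [0, 0, 0, 0, 0, 0]

```text
clock: 25.12
tool_pos: [466.4, -39.6, 123.0]
eef_rot: [0.825, 1.408, -0.824]
wrist_force: [0.2, -0.2, -3.1]
grip_width: 0.412
```

Run:
```python
from h import *
p,q,s=cur();print(p.round(1),s['clock'],s['wrist_force'].round(1),s['grip_width']*85)
p,q=go((653.2,-209.6,115),29.5)
```

```text
[466.4 -39.6 123. ] 25.125 [ 0.2 -0.2 -3.1] 35.045896887882904
shift cm [ 0.81  7.96 23.97] turn [-0.2  0.  -0. ]
```

Emit:
jog_arm:
  increments:
    - [0, 0.4, 1.2, 0, 0, 0]
    - [0, 0.9, 2.8, 0, 0, 0]
    - [0, 1.4, 4.3, 0, 0, 0]
    - [0, 1.6, 4.9, 0, 0, 0]
    - [0, 1.5, 4.6, 0, 0, 0]
    - [0, 1.1, 3.3, 0, 0, 0]
    - [0, 0.6, 1.9, 0, 0, 0]
    - [0, 0.2, 0.6, 0, 0, 0]
    - [0, 0, 0, 0, 0, 0]

```text
clock: 26.25
tool_pos: [652.3, -216.4, 107.9]
eef_rot: [0.823, 1.426, -0.831]
wrist_force: [-1.1, 0.1, -2.2]
grip_width: 0.413
```

Run:
```python
from h import *
p,q,s=cur();print(p.round(1),s['clock'],s['wrist_force'].round(1),s['grip_width']*85)
p,q=go((653.2,-209.6,60),29.5)
```

```text
[ 652.3 -216.4  107.9] 26.25 [-1.1  0.1 -2.2] 35.106210045237624
shift cm [ 4.79  0.47 -0.49] turn [-0.2 -0.7  0.7]
```

Emit:
jog_arm:
  increments:
    - [1.2, 0.4, -0.4, 0, -0.6, 0.6]
    - [1.8, 0, 0, 0, 0, 0]
    - [1.4, 0, 0, 0, 0, 0]
    - [0, 0, 0, 0, 0, 0]
    - [0, 0, 0, 0, 0, 0]

```text
clock: 26.88
tool_pos: [651.2, -209.0, 60.8]
eef_rot: [0.823, 1.416, -0.826]
wrist_force: [-0.9, 0.1, -3.1]
grip_width: 0.406
```

Run:
```python
from h import *
p,q,s=cur();print(p.round(1),s['clock'],s['wrist_force'].round(1),s['grip_width']*85)
p,q=go((653.2,-209.6,36),29.5)
```

```text
[ 651.2 -209.    60.8] 26.875 [-0.9  0.1 -3.1] 34.54205105232365
shift cm [2.47 0.16 0.16] turn [-0.1 -0.3  0.3]
```

Emit:
jog_arm:
  increments:
    - [0.8, 0.15, 0.15, 0, -0.3, 0.3]
    - [0.8, 0, 0, 0, 0, 0]
    - [0.45, 0, 0, 0, 0, 0]
    - [0.1, 0, 0, 0, 0, 0]
    - [0, 0, 0, 0, 0, 0]

```text
clock: 27.5
tool_pos: [654.0, -210.0, 38.7]
eef_rot: [0.824, 1.406, -0.823]
wrist_force: [-0.2, -0.7, -3.0]
grip_width: 0.41
```

Run:
```python
from h import *
p,q,s=cur();print(p.round(1),s['clock'],s['wrist_force'].round(1),s['grip_width']*85)
p,q=go((653.2,-209.6,36),29.5)
for n in("scene",):
    a,d=eyes.camera(n); a=a[200:320,190:350] if n=='scene' else a[110:200,245:365]
    cv2.imwrite(f"pics/{n}9.png",cv2.resize(a[:,:,::-1],(800,600)))
```

```text
[ 654.  -210.    38.7] 27.5 [-0.2 -0.7 -3. ] 34.87251154083064
shift cm [ 0.27 -0.05 -0.08] turn [-0.1  0.1 -0.1]
```

View pics/scene9.png

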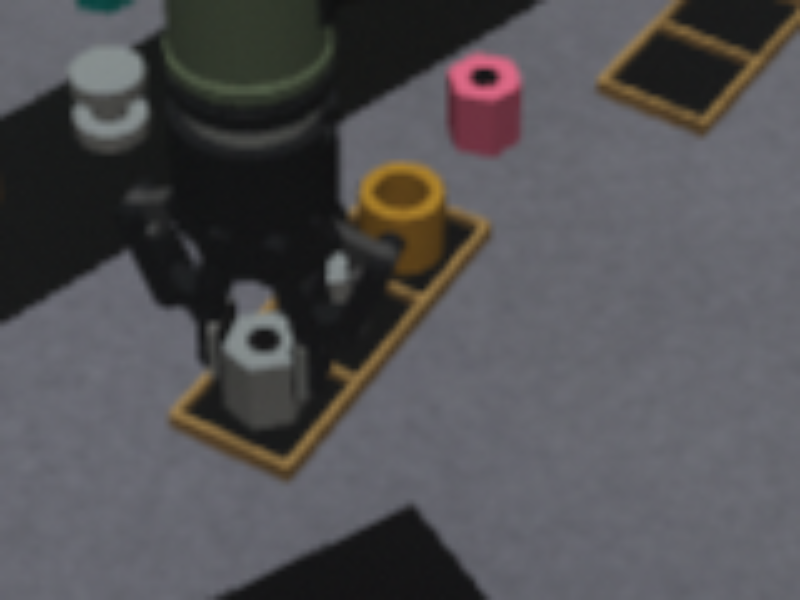

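The hex (263,370) is just above the third bay. Lowering, then a gentler opening.

Emit:
jog_arm:
  increments:
    - [0.15, 0, 0, 0, 0, 0]
    - [0.1, 0, 0, 0, 0, 0]
    - [0, 0, 0, 0, 0, 0]

```text
clock: 27.92
tool_pos: [654.3, -210.2, 36.7]
eef_rot: [0.824, 1.405, -0.823]
wrist_force: [-0.0, 0.1, -2.8]
grip_width: 0.412
```

Emit:
jog_arm:
  increments:
    - [0.1, 0, 0, 0, 0, 0]
    - [0, 0, 0, 0, 0, 0]

```text
clock: 28.18
tool_pos: [654.5, -210.3, 36.3]
eef_rot: [0.824, 1.404, -0.822]
wrist_force: [0.4, 0.3, -3.0]
grip_width: 0.414
```

Emit:
jog_arm:
  increments:
    - [0.1, 0, 0, 0, 0, 0]
    - [0, 0, 0, 0, 0, 0]

```text
clock: 28.42
tool_pos: [654.6, -210.3, 36.2]
eef_rot: [0.824, 1.404, -0.822]
wrist_force: [0.8, -0.7, -2.8]
grip_width: 0.41
```

Emit:
jog_arm:
  increments:
    - [0.1, 0, 0, 0, 0, 0]
    - [0, 0, 0, 0, 0, 0]

```text
clock: 28.68
tool_pos: [654.6, -210.3, 36.2]
eef_rot: [0.824, 1.404, -0.822]
wrist_force: [-0.2, 0.0, -3.2]
grip_width: 0.413
```

Contact at z 36.2, against an expected 36. Releasing.

Emit:
jog_arm:
  increments:
    - [0, 0, 0, 0, 0, 0]
    - [0, 0, 0, 0, 0, 0]
    - [0, 0, 0, 0, 0, 0]
    - [0, 0, 0, 0, 0, 0]
    - [0, 0, 0, 0, 0, 0]
  gripper: 60

```text
clock: 29.3
tool_pos: [655.6, -210.6, 36.0]
eef_rot: [0.824, 1.402, -0.821]
wrist_force: [-1.0, -0.6, -0.4]
grip_width: 0.762
```

Emit:
jog_arm:
  increments:
    - [-1, 0, 0, 0, 0, 0]
    - [-2.5, 0, 0, 0, 0, 0]
    - [-3.5, 0, 0, 0, 0, 0]
    - [-2, 0, 0, 0, 0, 0]
    - [0, 0, 0, 0, 0, 0]

```text
clock: 29.92
tool_pos: [655.3, -210.5, 131.1]
eef_rot: [0.824, 1.4, -0.821]
wrist_force: [0.2, -0.3, 1.0]
grip_width: 0.767
```

Run:
```python
from h import *
p,q,s=cur();print(p.round(1),s['clock'],s['wrist_force'].round(1),s['grip_width']*85)
p,q=go(p,16)
p,q=go((434.5,-230,115),16,p,q)
for n in("scene",):
    a,d=eyes.camera(n); a=a[200:320,190:350] if n=='scene' else a[110:200,245:365]
    cv2.imwrite(f"pics/{n}10.png",cv2.resize(a[:,:,::-1],(800,600)))
```

```text
[ 655.3 -210.5  131.1] 29.925 [ 0.2 -0.3  1. ] 65.18898898154998
shift cm [0. 0. 0.] turn [13.4  0.4 -0.4]
shift cm [  1.61 -21.76  -4.21] turn [0. 0. 0.]
```

View pics/scene10.png

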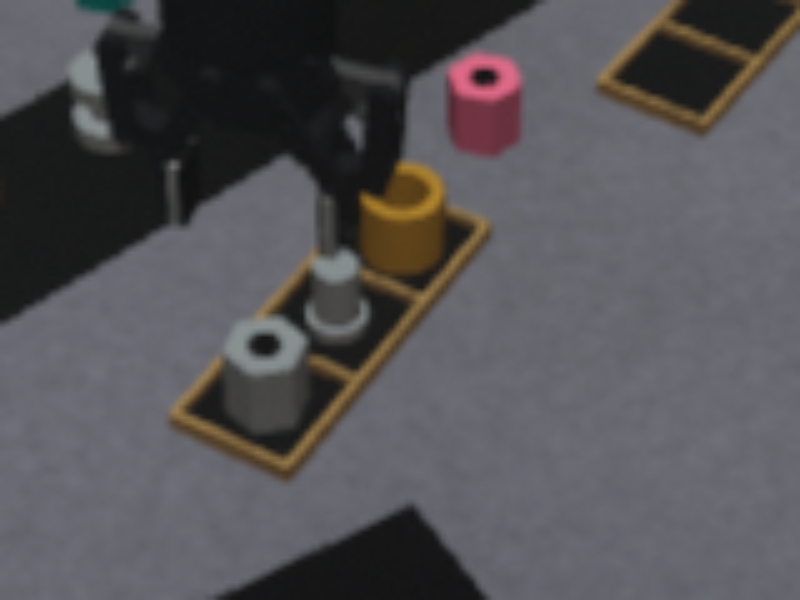

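All three parts stand in the three-bay tray: hex (265,375), short pin (337,295), wide sleeve (402,220). Next is the narrow sleeve.

Emit:
jog_arm:
  increments:
    - [0, 0, 0, 7, 0.2, -0.2]
    - [0, 0, 0, 6.4, 0.2, -0.2]
    - [0, -1, -0.2, 0, 0, 0]
    - [0.2, -2.5, -0.5, 0, 0, 0]
    - [0.2, -4, -0.8, 0, 0, 0]
    - [0.2, -4.8, -0.9, 0, 0, 0]
    - [0.2, -4.2, -0.8, 0, 0, 0]
    - [0.1, -2.8, -0.5, 0, 0, 0]
    - [0, -1.4, -0.3, 0, 0, 0]
    - [0, -0.5, 0, 0, 0, 0]
    - [0, 0, 0, 0, 0, 0]

```text
clock: 31.35
tool_pos: [425.3, -227.9, 114.3]
eef_rot: [0.994, 1.349, -1.001]
wrist_force: [0.3, -0.1, -0.3]
grip_width: 0.762
```

Run:
```python
from h import *
p,q,s=cur();print(p.round(1),s['clock'],s['wrist_force'].round(1),s['grip_width']*85)
go((434.5,-230,85),16)
```

```text
[ 425.3 -227.9  114.3] 31.35 [ 0.3 -0.1 -0.3] 64.78357816153618
shift cm [2.91 0.86 0.5 ] turn [ 0.4 -0.6  0.8]
```

Emit:
jog_arm:
  increments:
    - [1.0, 0.8, 0.45, 0.4, -0.6, 0.8]
    - [1.5, 0, 0, 0, 0, 0]
    - [0.3, 0, 0, 0, 0, 0]
    - [0, 0, 0, 0, 0, 0]
    - [0, 0, 0, 0, 0, 0]

```text
clock: 31.98
tool_pos: [439.6, -230.8, 86.2]
eef_rot: [0.999, 1.324, -0.996]
wrist_force: [-0.1, 0.8, -0.9]
grip_width: 0.765
```

Run:
```python
from h import *
p,q,s=cur();print(p.round(1),s['clock'],s['wrist_force'].round(1),s['grip_width']*85)
go((434.5,-230,34),16)
```

```text
[ 439.6 -230.8   86.2] 31.975 [-0.1  0.8 -0.9] 65.01490733270774
shift cm [ 5.22 -0.49 -0.24] turn [ 0.2  0.2 -0.3]
```

Emit:
jog_arm:
  increments:
    - [1.2, -0.45, -0.2, 0, 0.2, -0.3]
    - [1.6, 0, 0, 0, 0, 0]
    - [1.2, 0, 0, 0, 0, 0]
    - [0.5, 0, 0, 0, 0, 0]
    - [0, 0, 0, 0, 0, 0]
    - [0, 0, 0, 0, 0, 0]

```text
clock: 32.72
tool_pos: [434.3, -230.3, 39.3]
eef_rot: [0.998, 1.33, -0.998]
wrist_force: [-0.4, 0.3, 0.1]
grip_width: 0.765
```

Run:
```python
from h import *
p,q,s=cur();print(p.round(1),s['clock'],s['wrist_force'].round(1),s['grip_width']*85)
go((434.5,-230,34),16)
```

```text
[ 434.3 -230.3   39.3] 32.725 [-0.4  0.3  0.1] 65.05780333338686
shift cm [ 0.53  0.03 -0.02] turn [0.2 0.  0. ]
```

Emit:
jog_arm:
  increments:
    - [0.5, 0, 0, 0, 0, 0]
    - [0, 0, 0, 0, 0, 0]
    - [0, 0, 0, 0, 0, 0]

```text
clock: 33.1
tool_pos: [434.8, -230.5, 34.7]
eef_rot: [0.998, 1.328, -0.998]
wrist_force: [0.3, -0.1, -0.2]
grip_width: 0.763
```

Emit:
jog_arm:
  increments:
    - [0, 0, 0, 0, 0, 0]
    - [0, 0, 0, 0, 0, 0]
    - [0, 0, 0, 0, 0, 0]
    - [0, 0, 0, 0, 0, 0]
    - [0, 0, 0, 0, 0, 0]
    - [0, 0, 0, 0, 0, 0]
    - [0, 0, 0, 0, 0, 0]
  gripper: 255

```text
clock: 33.98
tool_pos: [435.1, -230.7, 35.2]
eef_rot: [0.998, 1.327, -0.998]
wrist_force: [0.1, -0.5, 0.9]
grip_width: 0.356
```

Run:
```python
from h import *
p,q,s=cur();print(p.round(1),s['clock'],s['wrist_force'].round(1),s['grip_width']*85)
for n in("scene",):
    a,d=eyes.camera(n); cv2.imwrite(f"pics/{n}11.png",cv2.resize(a[160:280,120:280,::-1],(800,600)))
```

```text
[ 435.1 -230.7   35.2] 33.975 [ 0.1 -0.5  0.9] 30.283249527466722
```

View pics/scene11.png

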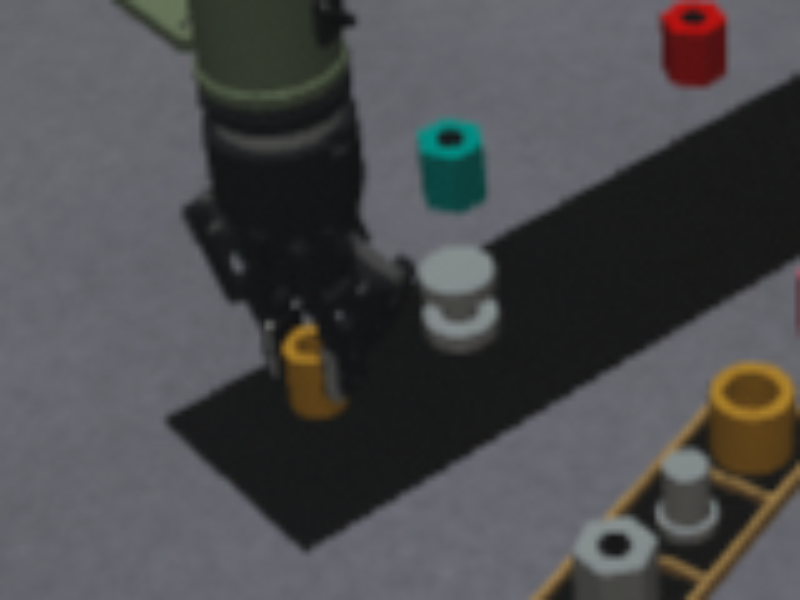

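The narrow sleeve (315,370) is held, opening 30.3 for 32 mm. The spool beside it has not been touched.

Emit:
jog_arm:
  increments:
    - [-1, 0, 0, 0, 0, 0]
    - [-2.5, 0, 0, 0, 0, 0]
    - [-3, 0, 0, 0, 0, 0]
    - [-2.5, 0, 0, 0, 0, 0]
    - [0, 0, 0, 0, 0, 0]

```text
clock: 34.65
tool_pos: [434.0, -230.0, 128.3]
eef_rot: [0.998, 1.33, -0.998]
wrist_force: [0.1, -0.1, -2.9]
grip_width: 0.347
```

Run:
```python
from h import *
p,q,s=cur();print(p.round(1),s['clock'],s['wrist_force'].round(1),s['grip_width']*85)
p,q=go((623,120.3,120),14)
```

```text
[ 434.  -230.   128.3] 34.65 [ 0.1 -0.1 -2.9] 29.487069020434973
shift cm [  0.81  27.93 -28.35] turn [2.2 0.  0. ]
```

Emit:
jog_arm:
  increments:
    - [0, 1, -1, 2.2, 0, 0]
    - [0, 2.2, -2.2, 0, 0, 0]
    - [0, 3.2, -3.3, 0, 0, 0]
    - [0, 3.6, -3.7, 0, 0, 0]
    - [0, 3.7, -3.8, 0, 0, 0]
    - [0, 3.7, -3.8, 0, 0, 0]
    - [0, 3.5, -3.6, 0, 0, 0]
    - [0, 2.7, -2.7, 0, 0, 0]
    - [0, 1.8, -1.8, 0, 0, 0]
    - [0, 1.0, -1.0, 0, 0, 0]
    - [0, 0.5, -0.5, 0, 0, 0]
    - [0, 0, 0, 0, 0, 0]

```text
clock: 36.15
tool_pos: [626.7, 110.8, 112.0]
eef_rot: [1.02, 1.332, -1.046]
wrist_force: [-1.1, -0.7, -1.6]
grip_width: 0.349
```

Run:
```python
from h import *
p,q,s=cur();print(p.round(1),s['clock'],s['wrist_force'].round(1),s['grip_width']*85)
p,q=go((623,120.3,60),14)
```

```text
[626.7 110.8 112. ] 36.15 [-1.1 -0.7 -1.6] 29.624676405188662
shift cm [ 5.21 -0.01 -0.99] turn [-0.2 -0.3  1.3]
```

Emit:
jog_arm:
  increments:
    - [1.2, 0, -0.9, 0, -0.3, 1.2]
    - [1.8, 0, 0, 0, 0, 0]
    - [1.5, 0, 0, 0, 0, 0]
    - [0.2, 0, 0, 0, 0, 0]
    - [0, 0, 0, 0, 0, 0]

```text
clock: 36.78
tool_pos: [623.0, 115.3, 64.5]
eef_rot: [1.031, 1.312, -1.036]
wrist_force: [-0.0, 0.1, -2.8]
grip_width: 0.351
```

Run:
```python
from h import *
p,q,s=cur();print(p.round(1),s['clock'],s['wrist_force'].round(1),s['grip_width']*85)
p,q=go((623,120.3,36),14)
```

```text
[623.  115.3  64.5] 36.775 [-0.   0.1 -2.8] 29.83091322771039
shift cm [ 2.85  0.12 -0.49] turn [-0.5  0.1  0.1]
```

Emit:
jog_arm:
  increments:
    - [0.9, 0.12, -0.5, 0, 0, 0]
    - [1.0, 0, 0, 0, 0, 0]
    - [0.5, 0, 0, 0, 0, 0]
    - [0.1, 0, 0, 0, 0, 0]
    - [0, 0, 0, 0, 0, 0]

```text
clock: 37.4
tool_pos: [623.7, 120.9, 38.6]
eef_rot: [1.031, 1.311, -1.035]
wrist_force: [0.5, 0.1, -2.0]
grip_width: 0.35
```

Run:
```python
from h import *
p,q,s=cur();print(p.round(1),s['clock'],s['wrist_force'].round(1),s['grip_width']*85)
p,q=go((623,120.3,36),14)
for n in("scene",):
    a,d=eyes.camera(n); a=a[150:270,230:390] if n=='scene' else a[110:200,245:365]
    cv2.imwrite(f"pics/{n}12.png",cv2.resize(a[:,:,::-1],(800,600)))
```

```text
[623.7 120.9  38.6] 37.4 [ 0.5  0.1 -2. ] 29.758752389575974
shift cm [ 0.26 -0.08  0.04] turn [-0.5  0.1  0. ]
```

View pics/scene12.png

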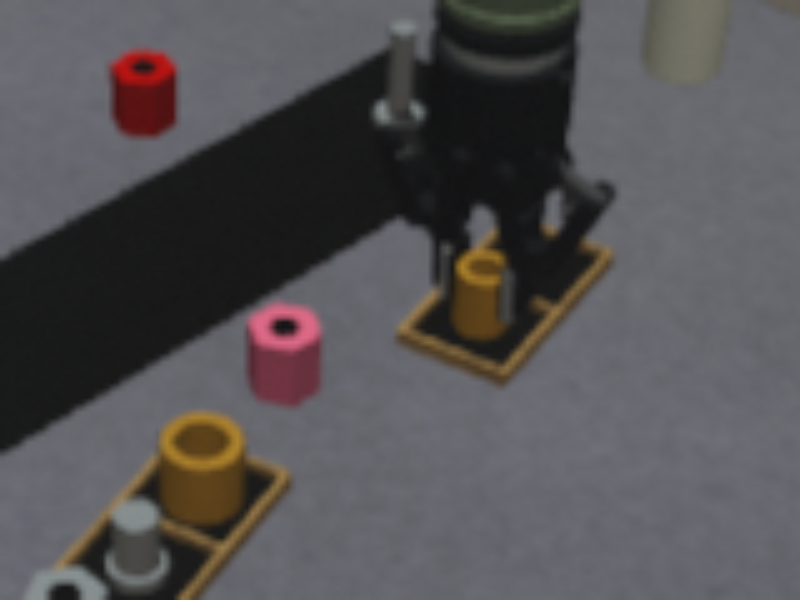

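The narrow sleeve (480,295) is over the near bay of the two-bay tray. Lowering.

Emit:
jog_arm:
  increments:
    - [0.15, 0, 0, 0, 0, 0]
    - [0.1, 0, 0, 0, 0, 0]
    - [0, 0, 0, 0, 0, 0]

```text
clock: 37.83
tool_pos: [624.1, 120.8, 36.6]
eef_rot: [1.032, 1.31, -1.034]
wrist_force: [0.4, -0.2, -2.0]
grip_width: 0.347
```

Emit:
jog_arm:
  increments:
    - [0.1, 0, 0, 0, 0, 0]
    - [0, 0, 0, 0, 0, 0]

```text
clock: 38.08
tool_pos: [624.3, 120.9, 36.3]
eef_rot: [1.033, 1.309, -1.033]
wrist_force: [0.5, 0.8, -2.0]
grip_width: 0.347
```

Emit:
jog_arm:
  increments:
    - [0.1, 0, 0, 0, 0, 0]
    - [0, 0, 0, 0, 0, 0]

```text
clock: 38.33
tool_pos: [624.4, 120.9, 36.3]
eef_rot: [1.033, 1.309, -1.033]
wrist_force: [0.3, -0.4, -1.6]
grip_width: 0.351
```

Emit:
jog_arm:
  increments:
    - [0.1, 0, 0, 0, 0, 0]
    - [0, 0, 0, 0, 0, 0]

```text
clock: 38.58
tool_pos: [624.5, 120.9, 36.2]
eef_rot: [1.033, 1.309, -1.033]
wrist_force: [0.2, 0.1, -1.8]
grip_width: 0.349
```

Emit:
jog_arm:
  increments:
    - [0, 0, 0, 0, 0, 0]
    - [0, 0, 0, 0, 0, 0]
    - [0, 0, 0, 0, 0, 0]
    - [0, 0, 0, 0, 0, 0]
    - [0, 0, 0, 0, 0, 0]
  gripper: 60

```text
clock: 39.2
tool_pos: [625.0, 121.0, 35.7]
eef_rot: [1.034, 1.308, -1.032]
wrist_force: [-0.4, 0.6, -0.1]
grip_width: 0.767
```

Emit:
jog_arm:
  increments:
    - [-1, 0, 0, 0, 0, 0]
    - [-2.5, 0, 0, 0, 0, 0]
    - [-4, 0, 0, 0, 0, 0]
    - [-3, 0, 0, 0, 0, 0]
    - [-1, 0, 0, 0, 0, 0]
    - [0, 0, 0, 0, 0, 0]

```text
clock: 39.95
tool_pos: [624.6, 121.2, 156.1]
eef_rot: [1.034, 1.307, -1.031]
wrist_force: [-0.1, 0.9, 0.1]
grip_width: 0.764
```

Run:
```python
from h import *
p,q,s=cur();print(p.round(1),s['clock'],s['wrist_force'].round(1),s['grip_width']*85)
p,q=go((452,236.5,145),14)
for n in("scene",):
    a,d=eyes.camera(n); a=a[150:270,230:390] if n=='scene' else a[110:200,245:365]
    cv2.imwrite(f"pics/{n}13.png",cv2.resize(a[:,:,::-1],(800,600)))
```

```text
[624.6 121.2 156.1] 39.95 [-0.1  0.9  0.1] 64.93125566350133
shift cm [  1.02 -14.08 -15.25] turn [-0.5  0.1 -0.2]
```

View pics/scene13.png

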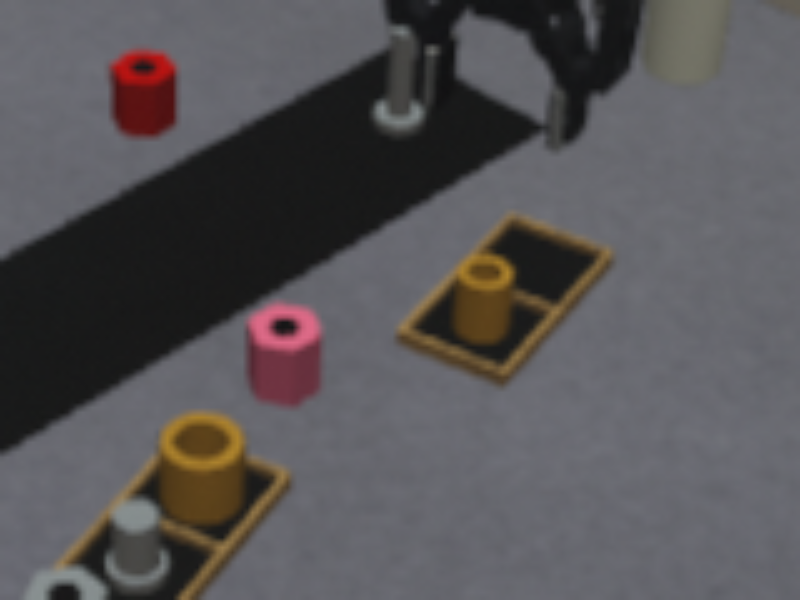

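The narrow sleeve stands in the near bay (483,300). Next is the tall pin, approached from above z 140.

Emit:
jog_arm:
  increments:
    - [0, -0.8, -0.8, 0, 0, 0]
    - [0, -1.8, -1.9, 0, 0, 0]
    - [0, -2.7, -2.9, 0, 0, 0]
    - [0, -3, -3.2, 0, 0, 0]
    - [0, -2.5, -2.7, 0, 0, 0]
    - [0, -1.6, -1.8, 0, 0, 0]
    - [0, -0.9, -1, 0, 0, 0]
    - [0, -0.4, -0.4, 0, 0, 0]
    - [0, 0, 0, 0, 0, 0]

```text
clock: 41.12
tool_pos: [442.9, 234.4, 145.6]
eef_rot: [1.021, 1.32, -1.049]
wrist_force: [0.5, -0.7, -0.2]
grip_width: 0.765
```

Run:
```python
from h import *
p,q,s=cur();print(p.round(1),s['clock'],s['wrist_force'].round(1),s['grip_width']*85)
go((452,236.5,120),14)
```

```text
[442.9 234.4 145.6] 41.125 [ 0.5 -0.7 -0.2] 65.00917791207766
shift cm [ 2.54  0.98 -0.  ] turn [-0.5  0.2  1. ]
```

Emit:
jog_arm:
  increments:
    - [1.0, 0.9, 0, -0.5, 0.2, 1]
    - [1.3, 0, 0, 0, 0, 0]
    - [0, 0, 0, 0, 0, 0]
    - [0, 0, 0, 0, 0, 0]

```text
clock: 41.62
tool_pos: [453.5, 235.3, 121.2]
eef_rot: [1.029, 1.314, -1.029]
wrist_force: [-0.0, 0.8, -0.3]
grip_width: 0.766
```

Run:
```python
from h import *
p,q,s=cur();print(p.round(1),s['clock'],s['wrist_force'].round(1),s['grip_width']*85)
go((452,236.5,55),14)
```

```text
[453.5 235.3 121.2] 41.625 [-0.   0.8 -0.3] 65.11958810763463
shift cm [ 6.62 -0.11 -0.16] turn [-0.1  0.   0. ]
```

Emit:
jog_arm:
  increments:
    - [1.2, -0.1, -0.15, 0, 0, 0]
    - [1.8, 0, 0, 0, 0, 0]
    - [1.6, 0, 0, 0, 0, 0]
    - [0.9, 0, 0, 0, 0, 0]
    - [0.3, 0, 0, 0, 0, 0]
    - [0, 0, 0, 0, 0, 0]
    - [0, 0, 0, 0, 0, 0]

```text
clock: 42.5
tool_pos: [452.4, 237.0, 61.2]
eef_rot: [1.03, 1.313, -1.028]
wrist_force: [-0.4, -0.4, 0.6]
grip_width: 0.766
```

Run:
```python
from h import *
p,q,s=cur();print(p.round(1),s['clock'],s['wrist_force'].round(1),s['grip_width']*85)
go((452,236.5,55),14)
```

```text
[452.4 237.   61.2] 42.5 [-0.4 -0.4  0.6] 65.10327438435509
shift cm [ 0.62 -0.05  0.04] turn [-0.1 -0.  -0.1]
```

Emit:
jog_arm:
  increments:
    - [0.6, -0.05, 0, 0, 0, 0]
    - [0, 0, 0, 0, 0, 0]
    - [0, 0, 0, 0, 0, 0]

```text
clock: 42.88
tool_pos: [452.3, 237.1, 55.5]
eef_rot: [1.031, 1.312, -1.026]
wrist_force: [0.1, 0.7, 0.3]
grip_width: 0.769
```

Emit:
jog_arm:
  increments:
    - [0, 0, 0, 0, 0, 0]
    - [0, 0, 0, 0, 0, 0]
    - [0, 0, 0, 0, 0, 0]
    - [0, 0, 0, 0, 0, 0]
    - [0, 0, 0, 0, 0, 0]
    - [0, 0, 0, 0, 0, 0]
    - [0, 0, 0, 0, 0, 0]
    - [0, 0, 0, 0, 0, 0]
    - [0, 0, 0, 0, 0, 0]
  gripper: 255

```text
clock: 44.0
tool_pos: [452.5, 237.2, 55.7]
eef_rot: [1.032, 1.312, -1.026]
wrist_force: [0.3, -0.2, -0.1]
grip_width: 0.166
```

Run:
```python
from h import *
p,q,s=cur();print(p.round(1),s['clock'],s['wrist_force'].round(1),s['grip_width']*85)
for n in("scene",):
    a,d=eyes.camera(n); cv2.imwrite(f"pics/{n}14.png",cv2.resize(a[100:220,240:400,::-1],(800,600)))
```

```text
[452.5 237.2  55.7] 44.0 [ 0.3 -0.2 -0.1] 14.147782571285125
```

View pics/scene14.png

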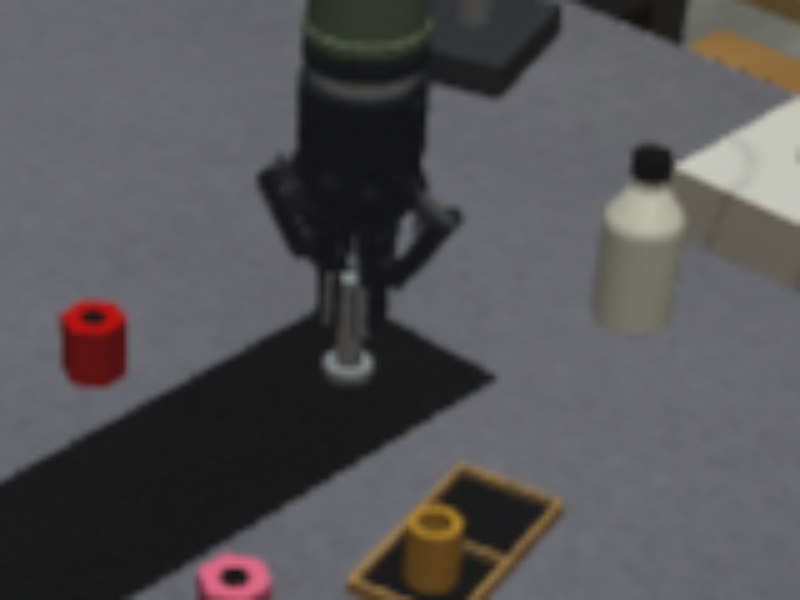

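The tall pin (348,330) is gripped on its shaft, opening 14.1 for 16 mm. The TCP is 52.7 above its foot, so it should touch the bay floor at about z 56.7.

Emit:
jog_arm:
  increments:
    - [-1, 0, 0, 0, 0, 0]
    - [-2.5, 0, 0, 0, 0, 0]
    - [-3, 0, 0, 0, 0, 0]
    - [-2, 0, 0, 0, 0, 0]
    - [0, 0, 0, 0, 0, 0]

```text
clock: 44.68
tool_pos: [451.5, 236.7, 144.2]
eef_rot: [1.031, 1.313, -1.027]
wrist_force: [-0.6, 0.5, -1.0]
grip_width: 0.166
```

Run:
```python
from h import *
p,q,s=cur();print(p.round(1),s['clock'],s['wrist_force'].round(1),s['grip_width']*85)
p,q=go((609.4,182.8,135),14)
```

```text
[451.5 236.7 144.2] 44.675 [-0.6  0.5 -1. ] 14.103478636582432
shift cm [ 0.96 14.03  9.02] turn [-0.1 -0.  -0.1]
```

Emit:
jog_arm:
  increments:
    - [0, 0.8, 0.5, 0, 0, 0]
    - [0, 2, 1.3, 0, 0, 0]
    - [0, 3, 1.9, 0, 0, 0]
    - [0, 3.2, 2.1, 0, 0, 0]
    - [0, 2.4, 1.6, 0, 0, 0]
    - [0, 1.4, 0.9, 0, 0, 0]
    - [0, 0.6, 0.4, 0, 0, 0]
    - [0, 0, 0, 0, 0, 0]

```text
clock: 45.68
tool_pos: [613.1, 176.7, 135.6]
eef_rot: [1.026, 1.315, -1.037]
wrist_force: [-1.1, 0.3, -0.5]
grip_width: 0.163
```

Run:
```python
from h import *
p,q,s=cur();print(p.round(1),s['clock'],s['wrist_force'].round(1),s['grip_width']*85)
p,q=go((609.4,182.8,80),14)
```

```text
[613.1 176.7 135.6] 45.675 [-1.1  0.3 -0.5] 13.864615751072407
shift cm [ 5.56 -0.18 -0.69] turn [-0.3  0.1  0.4]
```

Emit:
jog_arm:
  increments:
    - [1.2, -0.15, -0.65, 0, 0, 0.4]
    - [1.9, 0, 0, 0, 0, 0]
    - [1.6, 0, 0, 0, 0, 0]
    - [0.4, 0, 0, 0, 0, 0]
    - [0, 0, 0, 0, 0, 0]

```text
clock: 46.3
tool_pos: [606.4, 184.6, 80.9]
eef_rot: [1.027, 1.314, -1.032]
wrist_force: [0.1, -0.0, -1.3]
grip_width: 0.167
```

Run:
```python
from h import *
p,q,s=cur();print(p.round(1),s['clock'],s['wrist_force'].round(1),s['grip_width']*85)
p,q=go((609.4,182.8,57),14)
```

```text
[606.4 184.6  80.9] 46.3 [ 0.1 -0.  -1.3] 14.15600952467761
shift cm [2.39 0.26 0.24] turn [-0.1  0.1  0.1]
```

Emit:
jog_arm:
  increments:
    - [0.8, 0.25, 0.2, 0, 0, 0]
    - [0.8, 0, 0, 0, 0, 0]
    - [0.4, 0, 0, 0, 0, 0]
    - [0, 0, 0, 0, 0, 0]
    - [0, 0, 0, 0, 0, 0]

```text
clock: 46.92
tool_pos: [610.4, 183.3, 60.8]
eef_rot: [1.029, 1.313, -1.03]
wrist_force: [-0.1, 0.2, -1.6]
grip_width: 0.162
```

Run:
```python
from h import *
p,q,s=cur();print(p.round(1),s['clock'],s['wrist_force'].round(1),s['grip_width']*85)
p,q=go((609.4,182.8,57),14)
for n in("scene",):
    a,d=eyes.camera(n); a=a[150:270,230:390] if n=='scene' else a[110:200,245:365]
    cv2.imwrite(f"pics/{n}15.png",cv2.resize(a[:,:,::-1],(800,600)))
```

```text
[610.4 183.3  60.8] 46.925 [-0.1  0.2 -1.6] 13.80173013418627
shift cm [ 0.38 -0.11  0.02] turn [-0.2  0.1 -0. ]
```

View pics/scene15.png

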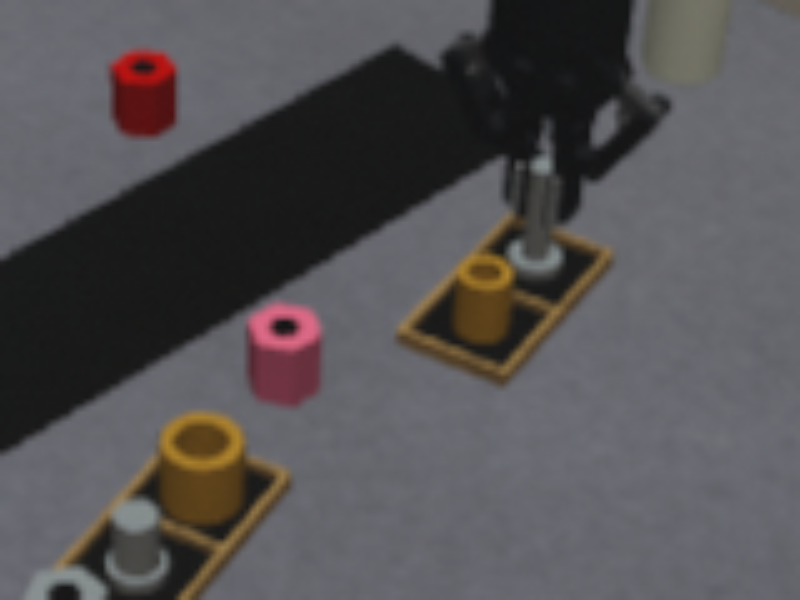

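The tall pin (535,230) is upright above the far bay. Final lowering in small steps.

Emit:
jog_arm:
  increments:
    - [0.2, -0.1, 0, 0, 0, 0]
    - [0.15, 0, 0, 0, 0, 0]
    - [0, 0, 0, 0, 0, 0]

```text
clock: 47.35
tool_pos: [609.5, 183.1, 57.5]
eef_rot: [1.029, 1.312, -1.029]
wrist_force: [-0.0, 0.5, -1.1]
grip_width: 0.167
```

Emit:
jog_arm:
  increments:
    - [0.1, 0, 0, 0, 0, 0]
    - [0, 0, 0, 0, 0, 0]

```text
clock: 47.6
tool_pos: [609.7, 183.1, 56.7]
eef_rot: [1.029, 1.312, -1.029]
wrist_force: [0.3, 0.2, -1.2]
grip_width: 0.163
```

Emit:
jog_arm:
  increments:
    - [0.1, 0, 0, 0, 0, 0]
    - [0, 0, 0, 0, 0, 0]

```text
clock: 47.85
tool_pos: [609.8, 183.1, 56.8]
eef_rot: [1.03, 1.311, -1.028]
wrist_force: [0.6, 0.6, -2.5]
grip_width: 0.165
```

Emit:
jog_arm:
  increments:
    - [0.1, 0, 0, 0, 0, 0]
    - [0, 0, 0, 0, 0, 0]

```text
clock: 48.1
tool_pos: [609.9, 183.1, 56.7]
eef_rot: [1.03, 1.311, -1.028]
wrist_force: [0.1, 0.2, -1.0]
grip_width: 0.166
```

Stalled at z 56.7, exactly as expected. Releasing and clearing well above the pin.

Emit:
jog_arm:
  increments:
    - [0, 0, 0, 0, 0, 0]
    - [0, 0, 0, 0, 0, 0]
    - [0, 0, 0, 0, 0, 0]
    - [0, 0, 0, 0, 0, 0]
    - [0, 0, 0, 0, 0, 0]
    - [0, 0, 0, 0, 0, 0]
  gripper: 60

```text
clock: 48.85
tool_pos: [610.4, 183.3, 56.2]
eef_rot: [1.03, 1.311, -1.027]
wrist_force: [-0.2, 0.5, -1.6]
grip_width: 0.759
```

Emit:
jog_arm:
  increments:
    - [-1, 0, 0, 0, 0, 0]
    - [-2.5, 0, 0, 0, 0, 0]
    - [-4, 0, 0, 0, 0, 0]
    - [-4, 0, 0, 0, 0, 0]
    - [-4, 0, 0, 0, 0, 0]
    - [-2, 0, 0, 0, 0, 0]
    - [-1, 0, 0, 0, 0, 0]
    - [0, 0, 0, 0, 0, 0]

```text
clock: 49.85
tool_pos: [609.6, 183.4, 251.4]
eef_rot: [1.032, 1.309, -1.025]
wrist_force: [0.2, -0.8, 0.3]
grip_width: 0.766
```

Run:
```python
from h import *
p,q,s=cur();print(p.round(1),s['clock'],s['wrist_force'].round(1),s['grip_width']*85)
for n in("scene",):
    a,d=eyes.camera(n); 
    cv2.imwrite(f"pics/{n}16.png",cv2.resize(a[130:310,150:390,::-1],(800,600),interpolation=cv2.INTER_CUBIC))
```

```text
[609.6 183.4 251.4] 49.85 [ 0.2 -0.8  0.3] 65.10497929020916
```

View pics/scene16.png

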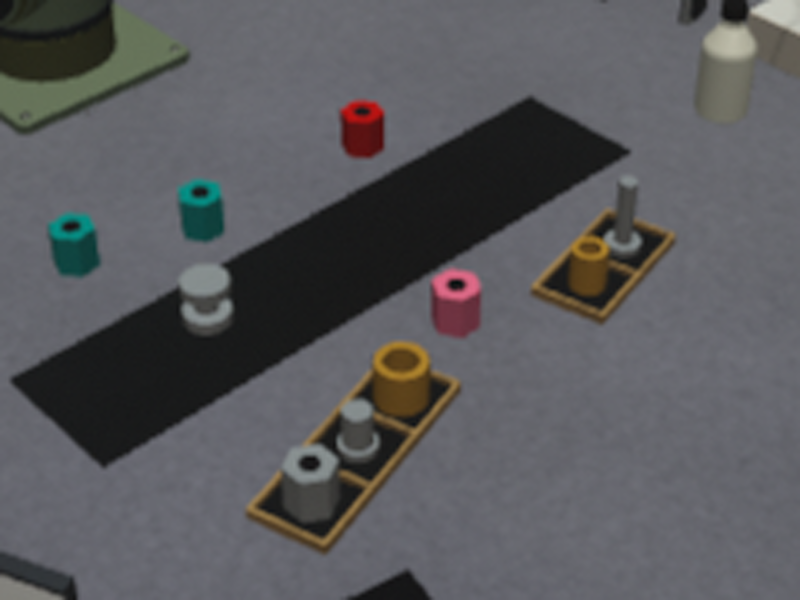

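All five parts stand upright in their own bays: hex (310,485), short pin (358,430), wide sleeve (402,380), narrow sleeve (590,265), tall pin (624,220). The spool, bottle and coloured hexes look unmoved. I'll check this by depth in the scene view, then sign off.

Run:
```python
from h import *
p1,d=eyes.camera('scene'); z=np.load('scene0.npz')
W=cloud('scene',d); W0=cloud('scene',z['d'])
bays={'wide':(617.5,-86.7),'short':(635.4,-148.2),'hex':(653.2,-209.6),'narrow':(623,120.3),'tall':(609.4,182.8)}
for k,b in bays.items():
    m=(np.hypot(W[...,0]-b[0],W[...,1]-b[1])<33)&(W[...,2]>14)
    Q=W[m];zt=np.percentile(Q[:,2],95);T=Q[Q[:,2]>zt-4]
    print(k,'ztop',zt.round(1),'centre',((T.min(0)+T.max(0))/2)[:2].round(1),'bay',b)
for k,b in {'spool':(439,-138),'vee':(608,-434),'bottle':(525,418)}.items():
    for X in(W0,W):
        m=(np.hypot(X[...,0]-b[0],X[...,1]-b[1])<45)&(X[...,2]>14);Q=X[m];print(k,Q.mean(0).round(1),m.sum())
```

```text
wide ztop 44.2 centre [621.4 -89.2] bay (617.5, -86.7)
short ztop 45.8 centre [ 639.6 -150.1] bay (635.4, -148.2)
hex ztop 45.9 centre [ 656.8 -211.4] bay (653.2, -209.6)
narrow ztop 579.7 centre [620.9 130.6] bay (623, 120.3)
tall ztop 511.9 centre [631.4 188.6] bay (609.4, 182.8)
spool [ 445.9 -143.    35.7] 224
spool [ 446.4 -142.7   36.3] 221
vee [ 613.8 -435.3   34.1] 1014
vee [ 613.8 -435.3   34.2] 1011
bottle [542.8 405.4  65. ] 460
bottle [542.6 405.3  64.9] 459
```

Run:
```python
from h import *
p1,d=eyes.camera('scene')
W=cloud('scene',d)
for k,b in {'narrow':(623,120.3),'tall':(609.4,182.8)}.items():
    m=(np.hypot(W[...,0]-b[0],W[...,1]-b[1])<31)&(W[...,2]>14)&(W[...,2]<100)
    Q=W[m];zt=np.percentile(Q[:,2],97);T=Q[Q[:,2]>zt-4]
    print(k,'ztop',zt.round(1),'centre',((T.min(0)+T.max(0))/2)[:2].round(1),'bay',b)
cv2.imwrite('pics/fin.png',np.hstack([cv2.resize(p1[228:300,215:295,::-1],(400,360),interpolation=cv2.INTER_CUBIC),cv2.resize(p1[176:232,305:361,::-1],(360,360),interpolation=cv2.INTER_CUBIC)]))
```

```text
narrow ztop 45.2 centre [626.1 119.8] bay (623, 120.3)
tall ztop 74.7 centre [613.  180.9] bay (609.4, 182.8)
```

View pics/fin.png

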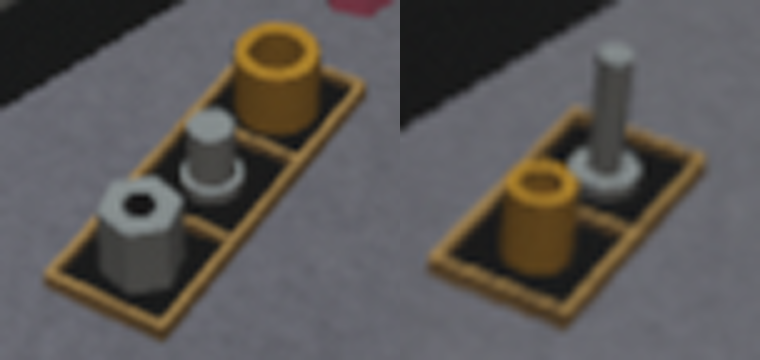

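The enlarged crop shows all five parts upright with black floor around each, and the tops at the expected 44 and 74 mm. Signing off.

```bash
python3 -c "
from bench import workorder; print(workorder.sign_off())"
```

```text
the job is handed in; nothing more can be done
None
```

Both kits are made up and handed in at about 50 s of the 112 s allowed. The wide sleeve, short pin and grey hex spacer are in the three-bay tray. The narrow sleeve and tall pin are in the two-bay tray. Each part was lowered until the tool stopped moving at the expected floor height, then released.

- **Final checks:** the last pictures show every part upright in its own bay. The tops measured 44–46 mm for the four short parts (expected 44) and 75 mm for the tall pin (expected 74). The mean positions of the spool, vee block and bottle were within about 0.6 mm of the start. In the pictures the coloured hexes look unmoved.
- **Disagreements:** the scene camera puts all five parts about 3–5 mm off the bay centres I measured with the top camera. That is more than the arm's own readings show, and I put most of it down to the roughly 2 mm calibration error of each camera. The parts still look clear of the walls. My first height check of the two-bay tray picked up the raised arm, so I repeated it with the arm excluded, and those are the figures above.

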